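# Recharge and prime the blank feeder

### The arm

A 6-joint arm with a two-finger parallel gripper is mounted at the origin on a cart in front of the work surface, level with it; the furniture and walls round the work are solid. World frame = base frame: x ahead of the robot, y to its left, z up, the work surface at z = 0. Lengths are in mm, angles in rad, forces in N, time in s.
With the tool pointing down it reaches from about 375 to 900 mm from the base axis. Payload 3.1 kg.
Tool frame: the origin (TCP) lies midway between the tips of the shut fingers; the grasp point (between the pads) lies 19 mm behind it; z points along the fingers, y is the line along which they close (so a half turn about z gives the same grasp; the last joint's range is limited). The gripper opens to 85 mm and grips with 20 to 120 N. Pads are 22 mm wide; open, the fingers measure 114 mm over their backs; the gripper's body (76 mm by 85 mm) begins 54 mm behind the grasp point. The pads swing forward as they close: fully open they stand 13 mm farther back than shut.
Start: joints at [-1.427, 0.527, 1.433, -0, 1.181, -0.178], TCP at [198.287, -592.688, 231.31] pointing down, gripper open.
Joint ranges: [-3.08, 3.08], [-0.75, 2.2], [0.22, 2.44], [-1.43, 4.57], [0, 2.65], [-2.85, 2.85]. Speed limits (rad/s): [2.79, 2.79, 3.14, 3.14, 3.14, 3.14].

### API

Orientations are given as a unit quaternion [w, x, y, z].
In Python, from workcell import arm, viewer gives the robot as it stands. The module is installed in compiled form; this text tells all that it offers.
- The arm moves only by the tool drive_tool, never from a script. Its argument "plan" is a list of rows, each an object of numbers: "x", "y", "z": the shift along the tool's x, y, z as a fraction of full scale; "wx", "wy", "wz": the turn, a rotation vector about the tool's x, y, z as a fraction of full scale. A call has 1 to 5 rows; each row is the pose to reach, as a shift and turn from the pose commanded when the call began, along the tool's axes at that moment, turning the shorter way round; what a row does not reach only later rows make up. Full scale, the value 1, is 10 cm for a shift and pi rad for a turn. A row lasts 1/12 s, in which the tool goes at most 41.7 mm and 7.16 degrees, less where a joint would pass 70% of its speed; a pose out of reach is approached as far as the arm can. A call with a number of a shift or a turn outside -1 to 1 is refused whole. A call with a gripper value outside its range is refused whole. "hand" is the gripper command: -1 is shut, 1 is fully open, values between are in proportion, set as the call begins (left out, the last holds). The fingers move at their own pace and stop on an object; "grip_force" is the grip in N (left out, the last holds). Time passes only in rows, so rows that repeat a pose let the fingers close. It gives the time, the measured TCP pose, the force, the opening and the grip force at its end, in the units of the state.
- arm.get_state(): the state, without advancing time (a new reading comes with each control period).
- viewer.camera(name): name is "scene" or "top" or "wrist"; returns a dict with "color" (420x560x3 uint8, blue, green, red), "range_z" (420x560 float32, mm along the optical axis (not along the pixel's ray), 0 where there is no reading), "fx", "fy", "cx", "cy" (pixels), "rvec" (rotation vector, rad) and "tvec" (3), from world to camera coordinates, as OpenCV has them. Camera axes: x right, y down, z forward; pixel columns grow to the right and rows downward; lengths in mm; the calibration is good to about 2 mm. A picture is of the moment at which its call begins.
- arm.close_job(): hands the job in; it is judged then, once.
The state is a dict: "time_s": time; "q": joint angles; "qd": joint speeds; "joint_efforts": joint torques, N m; "ee_pos": TCP position; "eef_rot": TCP orientation; "contact_force": force on the tool from outside, world axes, zero at the start; "torque": the same for the moment, N m; "grip_width": opening from 0.0 (shut) to 1.0 (fully open); "grasp_force": force on a finger pad.
Only numpy, scipy, OpenCV 4.12 (cv2) and the standard library are available. Lean on these libraries where they do the work, as an engineer would, in place of code of your own. Each camera call takes 0.05 s, during which the arm holds its last target. There are 200 camera calls.

### The job

Recharge the blank feeder for drilling: turn its locked taper stopper anticlockwise to free it, lift it out, and drop every turned round blank on the bench into the clear tube, one on top of another. Then push the feed slide fully in so that the lowest blank goes into the V nest, and draw the slide fully back so that the next blank drops to the foot of the tube. Put the stopper back in the tube's mouth and lock it clockwise; leave everything else on the bench where it is.

Things in the scene. Friction and masses are not known exactly. Their poses are not given: they have to be found in the camera images.
- feeder: blank feeder, fixed on the bench: plywood base 15 mm high, x -52..+52 and y -197..+113 mm in its frame; upright clear tube, feed slide on the -y side, V nest on the +y side. Origin under the tube's axis at bench height; +y is the feed direction (slide to nest); z up. Tube: 60 mm bore, 69 mm outside, from 61 mm above the bench, straps at x = +-37 mm. It takes four blanks below the stopper
- mouth (a point): centre of the tube's mouth at the rim of its steel collar, 226 mm above the bench; axes as the feeder's. The collar is 81 mm across; its bore tapers from 65 mm at the rim to 60 mm 30 mm lower. The rim is free on its +y and -y sides; at +x and -x stand the two keepers, 20 mm higher than the rim
- keeper_1 (a point): steel hook beside the collar that holds the stopper down: top of its lip, 246 mm above the bench, 47 mm from the tube's axis in +x. With post and end stop it fills x = +40 to +54 mm, within 17 mm of y = 0, from 202 mm up. The lip is 18 mm wide; its end stop is on its clockwise side seen from above
- keeper_2 (a point): steel hook beside the collar that holds the stopper down: top of its lip, 246 mm above the bench, 47 mm from the tube's axis in -x. With post and end stop it fills x = -40 to -54 mm, within 17 mm of y = 0, from 202 mm up. The lip is 18 mm wide; its end stop is on its clockwise side seen from above
- tube_floor (a point): on the tube's axis, on the floor of the lane where the lowest blank stands, 15 mm above the bench; axes as the feeder's. The lane is 62 mm wide and runs on to the nest
- nest (a point): on the lane's floor where the middle of a fed blank comes to stand against the V stop, 63.5 mm from the tube's axis in +y; the cheeks beside it are 22 mm high, the V stop 30 mm
- stopper: aluminium taper stopper, 220 g. Origin: centre of its underside, z up. Plug 61 mm across below, 66 mm at 30 mm up; flange 74 mm across at 33 to 39 mm, with two ears 16 mm wide that reach out to 95 mm across along its x. At the start it is seated and locked: origin about 27 mm below the mouth, ears 2 mm under the keepers' lips, wing along the feed direction. Set down, it stands on its underside
- wing_top (a point): centre of the top of the stopper's wing, the grip: an upright plate 12 mm thick (stopper x), 50 mm long (stopper y), from 39 to 78 mm above the underside. To free: turn at least 25, better 35 degrees anticlockwise from above, then lift. To lock: lower with the wing 35 degrees anticlockwise of the feed direction until it sits, then turn clockwise until it lies along it; either way round will do
- slide (a joint): travel of the feed slide in m: 0 fully back (start), 0.0705 fully in, towards the nest; about 2 N of friction, it stays where it is left. Its head is a block 40 mm high that pushes the lowest blank and carries the others while it is in; back, its face stands 36 mm behind the tube's axis
- slide_grip (a point): centre of the top of the slide's upright handle tab, 82.5 mm above the bench, 175 mm behind the tube's axis with the slide back; the tab is 14 mm thick in the feed direction, 34 mm wide across it, and its upper 50 mm can be gripped; it moves with the slide
- blank_1: turned cylinder of pale wood with growth rings on its ends, 56 mm in diameter, 44 mm high, 70 g, standing on an end (both ends alike); the origin is the centre of its underside, z up. Up to four are there; an absent one reads None
- blank_2: turned cylinder of pale wood with growth rings on its ends, 56 mm in diameter, 44 mm high, 70 g, standing on an end (both ends alike); the origin is the centre of its underside, z up. Up to four are there; an absent one reads None
- blank_3: turned cylinder of pale wood with growth rings on its ends, 56 mm in diameter, 44 mm high, 70 g, standing on an end (both ends alike); the origin is the centre of its underside, z up. Up to four are there; an absent one reads None
- blank_4: turned cylinder of pale wood with growth rings on its ends, 56 mm in diameter, 44 mm high, 70 g, standing on an end (both ends alike); the origin is the centre of its underside, z up. Up to four are there; an absent one reads None
- offcut: bystander: squarish wood offcut 58 x 62 x 35 mm, origin under its centre; not a blank
- gouge_b: bystander: carving gouge 261 mm long lying to the right, 31 mm high
- gauge: bystander: wooden marking gauge 130 x 195 x 74 mm at the back left
Not all that is in view belongs to the job. Leave any orange look-alike of the blank_1 alone. Leave any purple look-alike of the stopper alone.

How it is judged:
By the outcome, as a careful person would: the job done as asked, in the order asked, and still so for the second after the job is handed in, with the robot touching nothing.
Of blank_1, blank_2, blank_3, blank_4 only 2 to 4 are there at a start; the rules pass over those that are not, and their reading is None.
At some moment in a run one of blank_1, blank_2, blank_3, blank_4, stopper may be knocked a few centimetres aside while the robot is not near it.
It also fails if it takes over 210 s, if anything falls off the work surface, if the arm or the gripper's body presses on something with over 40 N, if the wrist force passes 120 N, or if a joint passes its speed limit or range.

## Working session

There is one attempt and no reset: what is moved stays moved. The work goes in short steps, Python scripts to look and compute and a tool call to move; the robot and the scene stay as the last step left them, time stands still between calls to the robot, and variables do not carry over. Pictures are saved under pics/ and viewed, at most 14 in all, crops included, and the job is handed in when it is done.

Besides the shell and the picture viewer there is one more tool, called as name(argument=value, ...) on one line, values as JSON. drive_tool: Moves the arm, as the interface text tells. Its arguments: {"type":"object","properties":{"plan":{"type":"array"},"hand":{"type":"number"},"grip_force":{"type":"number"}},"required":["plan"]}

```bash
mkdir -p pics
cat > h.py <<'E'
import numpy as np,cv2
from workcell import arm,viewer
def shot(n):
    d=viewer.camera(n); R=cv2.Rodrigues(np.array(d["rvec"],float))[0]; return d,R,np.array(d["tvec"],float).ravel()
def cloud(s):
    d,R,t=s; z=d["range_z"].astype(float); v,u=np.mgrid[:z.shape[0],:z.shape[1]]
    P=np.stack([(u-d["cx"])/d["fx"]*z,(v-d["cy"])/d["fy"]*z,z],-1); W=(P-t)@R; W[z==0]=np.nan; return W
def ray(s,u,v,h):
    d,R,t=s; r=R.T@np.array([(u-d["cx"])/d["fx"],(v-d["cy"])/d["fy"],1]); o=-R.T@t; return o+r*(h-o[2])/r[2]
E
python3 - <<'E'
from h import *
ims=[]
for n in("scene","top"):
    s=shot(n); cv2.imwrite(f"pics/{n}0.png",s[0]["color"]); np.savez(f"/tmp/{n}0.npz",W=cloud(s)); print(n,-s[1].T@s[2])
print(arm.get_state())
E
```

```text
scene [-274.37761317 -954.04079615  734.44341057]
top [ 291.16381198 -120.69907723 1604.32534659]
{'time_s': 0.1, 'q': array([-1.42652358e+00,  5.28393363e-01,  1.43376625e+00,  1.46690316e-05,
        1.18138707e+00, -1.78452401e-01]), 'qd': array([-0.00185493,  0.00020357, -0.00386647, -0.00135159, -0.00076317,
       -0.00067177]), 'joint_efforts': array([ 2.13318344e-04, -4.43303883e+01, -1.78587484e+01, -2.07066732e-04,
        3.89001027e-03, -1.07304680e-05]), 'ee_pos': array([ 198.18743627, -592.0758414 ,  230.42159749]), 'eef_rot': array([-9.76753535e-04,  9.87009261e-01,  1.60660399e-01,  2.34778452e-05]), 'contact_force': array([-0.09682648,  0.16875994, -0.13364265]), 'torque': array([-0.00760027, -0.0346282 ,  0.00065965]), 'grasp_force': 0.0, 'grip_width': 1.007598780558459}
```

View pics/scene0.png

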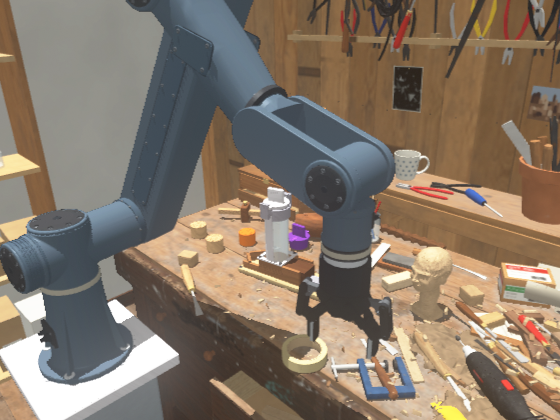

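View pics/top0.png

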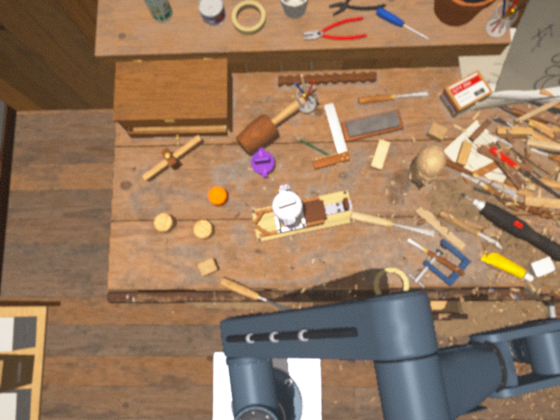

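Scene: pale cylinders at (199,230), (215,243), orange look-alike (247,237), offcut (188,258), purple stopper (298,236), feeder (277,235). Top: candidate blanks at (164,222) and (203,229); orange (217,196), offcut (207,267), square blocks at right (438,131); stopper at (288,205), purple look-alike (263,161). I choose the two pale round ones and the silver stopper. Next is a close crop to check.

Run:
```python
from h import *
a=cv2.imread("pics/top0.png"); cv2.imwrite("pics/crop0.png",cv2.resize(a[150:290,140:370],None,fx=3.4,fy=3.4,interpolation=cv2.INTER_CUBIC))
W=np.load("/tmp/top0.npz")["W"]
for u,v in[(164,222),(203,229),(217,196),(207,267),(288,205),(340,208),(288,198),(282,190),(322,211),(263,161),(265,218)]: print(u,v,W[v,u].round(0))
# blob centres by height
for lo,hi,n in[(36,52,"44"),(28,40,"35"),(70,95,"82"),(235,300,"stop")]:
    m=((W[...,2]>lo)&(W[...,2]<hi)).astype(np.uint8); k,l,st,c=cv2.connectedComponentsWithStats(m)
    for i in range(1,k):
        if st[i,4]>25 and 140<c[i,0]<460 and 100<c[i,1]<290: print(n,c[i].round(1),st[i,4],np.nanmean(W[l==i],0).round(1))
```

```text
164 222 [540. 310.  49.]
203 229 [517. 190.  44.]
217 196 [619. 148.  47.]
207 267 [402. 177.  35.]
288 205 [548. -78. 251.]
340 208 [ 579. -231.   26.]
288 198 [571. -78. 235.]
282 190 [593. -62. 234.]
322 211 [ 565. -174.   58.]
263 161 [724.   4.  61.]
265 218 [553.   2.  14.]
44 [449.7 102.9] 55 [ 903.9 -579.5   44.1]
44 [288.5 111.6] 208 [887.7 -75.9  46.3]
44 [434.3 128.3] 27 [ 823.8 -528.6   38.7]
44 [175.9 140.4] 267 [802.5 282.9  41.9]
44 [214.9 133. ] 39 [823.3 157.7  43.9]
44 [262.4 158.5] 347 [737.4   7.4  41.5]
44 [155.  168.9] 120 [710.8 346.9  40.5]
44 [217.  194.8] 247 [623.4 148.3  43.5]
44 [260.6 222.5] 137 [534.8  12.8  42.8]
44 [319.1 215.3] 33 [ 553.2 -165.6   49. ]
44 [448.5 215.7] 101 [ 547.8 -553.5   40.2]
44 [162.8 221.4] 257 [542.5 315.4  43.3]
44 [202.6 228.2] 251 [519.6 191.   43.5]
44 [205.2 262.4] 29 [415.4 182.1  38. ]
35 [447.4 101.7] 31 [ 911.9 -575.5   34.2]
35 [382.4 120.9] 228 [ 854.8 -371.1   30.6]
35 [355.9 125.4] 129 [ 842.1 -287.6   30.5]
35 [437.4 130.3] 193 [ 818.7 -538.8   34.1]
35 [153.4 135.5] 29 [823.4 358.2  33.8]
35 [189.5 144.6] 193 [789.7 240.   35.3]
35 [384.  144.5] 45 [ 777.5 -372.6   30.9]
35 [262.9 161.7] 238 [728.3   6.   36.4]
35 [379.2 158. ] 92 [ 734.1 -356.1   31.1]
35 [153.8 170.4] 126 [707.3 352.   35.6]
35 [334.3 207.6] 93 [ 579.7 -212.9   30.9]
35 [267.6 209.8] 33 [575.1  -8.1  35. ]
35 [456.2 220.8] 208 [ 532.9 -577.2   33.7]
35 [362.2 215.9] 67 [ 552.4 -297.    31.3]
35 [269.  232.9] 60 [503.3 -12.2  35.3]
35 [207.2 266.1] 212 [404.5 176.4  34.1]
35 [230.6 284.1] 94 [349.9 104.7  31.6]
82 [306.  100.8] 94 [ 908.3 -131.7   81. ]
82 [178.7 124. ] 295 [842.  265.   82.9]
82 [256.3 131. ] 649 [815.2  23.2  78.3]
82 [261.4 158.4] 61 [727.8   7.4  76.4]
82 [346.1 202.2] 56 [ 586.2 -245.3   80.7]
stop [286.7 204. ] 535 [552.1 -74.2 246.2]
```

View pics/crop0.png

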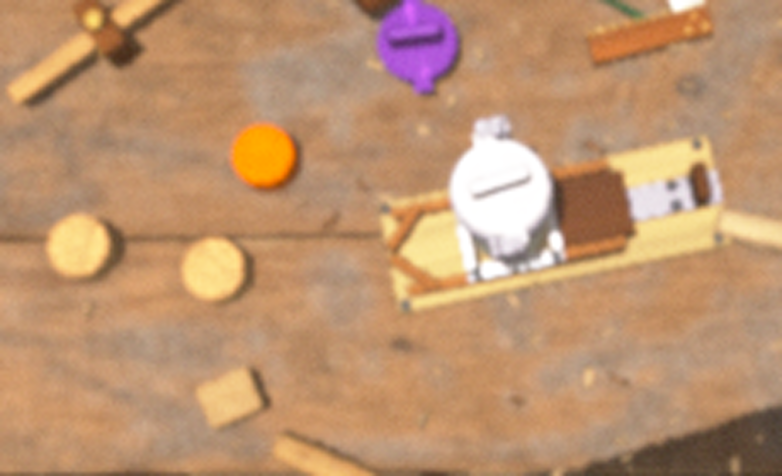

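```bash
cat >> h.py <<'E'
from scipy.spatial.transform import Rotation as Ro
def TR(phi): return Ro.from_euler("z",phi)*Ro.from_euler("x",np.pi)
def go(*wps,rows=None):
    """print calls (tool axes, fractions) through waypoints (x,y,z,phi rad)"""
    s=arm.get_state(); p=np.array(s["ee_pos"]); q=s["eef_rot"]; R=Ro.from_quat([q[1],q[2],q[3],q[0]])
    for w in wps:
        t=np.array(w[:3],float); Rt=TR(w[3]); ang=(R.inv()*Rt).as_rotvec(); D=t-p
        n=max(1,int(np.ceil(max(np.linalg.norm(D)/99,np.abs(ang).max()/np.radians(33)))))
        for i in range(n):
            pn=p+D/n; Rn=R*Ro.from_rotvec(ang/n); f=R.inv().apply(pn-p)/100; r=(R.inv()*Rn).as_rotvec()/np.pi
            k=int(np.ceil(max(np.linalg.norm(pn-p)/41.7,np.degrees(np.abs(r*np.pi).max())/7.16)))+1
            print(np.r_[f,r].round(3)+0.,"rows",min(k,5)); p,R=pn,Rn
def st():
    s=arm.get_state(); m=Ro.from_quat(np.roll(s["eef_rot"],-1)).as_matrix()
    print("t",round(s["time_s"],1),"pos",s["ee_pos"].round(1),"phi",round(float(np.arctan2(m[1,0],m[0,0])),4),"q",s["q"].round(2),"F",s["contact_force"].round(1),"w",round(s["grip_width"],3),"g",round(s["grasp_force"],1))
E
python3 -c "
from h import *
go((520,-74,420,1.768))"
```

```text
[ 0.671 -0.557 -0.27   0.     0.    -0.066] rows 4
[ 0.771 -0.407 -0.27   0.     0.    -0.066] rows 4
[ 0.838 -0.241 -0.27   0.     0.    -0.066] rows 4
[ 0.869 -0.064 -0.27   0.     0.    -0.066] rows 4
[ 0.864  0.116 -0.27   0.     0.    -0.066] rows 4
[ 0.821  0.291 -0.271  0.     0.    -0.066] rows 4
[ 0.744  0.453 -0.271  0.     0.    -0.066] rows 4
```

drive_tool(plan=[{"x": 0.671,"y": -0.557,"z": -0.27,"wz": -0.066},{"x": 0.671,"y": -0.557,"z": -0.27,"wz": -0.066},{"x": 0.671,"y": -0.557,"z": -0.27,"wz": -0.066},{"x": 0.671,"y": -0.557,"z": -0.27,"wz": -0.066}], hand=0)

```text
$.plan[0]: bad value
```

drive_tool(plan=[{"x": 0.771,"y": -0.407,"z": -0.27,"wz": -0.066},{"x": 0.771,"y": -0.407,"z": -0.27,"wz": -0.066},{"x": 0.771,"y": -0.407,"z": -0.27,"wz": -0.066},{"x": 0.771,"y": -0.407,"z": -0.27,"wz": -0.066}])

```text
$.plan[0]: bad value
```

drive_tool(plan=[{"x": 0.838,"y": -0.241,"z": -0.27,"wz": -0.066},{"x": 0.838,"y": -0.241,"z": -0.27,"wz": -0.066},{"x": 0.838,"y": -0.241,"z": -0.27,"wz": -0.066},{"x": 0.838,"y": -0.241,"z": -0.27,"wz": -0.066}])

```text
$.plan[0]: bad value
```

drive_tool(plan=[{"x": 0.869,"y": -0.064,"z": -0.27,"wz": -0.066},{"x": 0.869,"y": -0.064,"z": -0.27,"wz": -0.066},{"x": 0.869,"y": -0.064,"z": -0.27,"wz": -0.066},{"x": 0.869,"y": -0.064,"z": -0.27,"wz": -0.066}])

```text
$.plan[0]: bad value
```

drive_tool(plan=[{"x": 0.864,"y": 0.116,"z": -0.27,"wz": -0.066},{"x": 0.864,"y": 0.116,"z": -0.27,"wz": -0.066},{"x": 0.864,"y": 0.116,"z": -0.27,"wz": -0.066},{"x": 0.864,"y": 0.116,"z": -0.27,"wz": -0.066}])

```text
$.plan[0]: bad value
```

drive_tool(plan=[{"x": 0.821,"y": 0.291,"z": -0.27,"wz": -0.066},{"x": 0.821,"y": 0.291,"z": -0.27,"wz": -0.066},{"x": 0.821,"y": 0.291,"z": -0.27,"wz": -0.066},{"x": 0.821,"y": 0.291,"z": -0.27,"wz": -0.066}])

```text
$.plan[0]: bad value
```

drive_tool(plan=[{"x": 0.744,"y": 0.453,"z": -0.27,"wz": -0.066},{"x": 0.744,"y": 0.453,"z": -0.27,"wz": -0.066},{"x": 0.744,"y": 0.453,"z": -0.27,"wz": -0.066},{"x": 0.744,"y": 0.453,"z": -0.27,"wz": -0.066}])

```text
$.plan[0]: bad value
```

Run:
```python
from h import *
st(); s=shot("wrist"); st(); W=cloud(s); print("cam",-s[1].T@s[2], s[1][2])
cv2.imwrite("pics/w1.png",s[0]["color"]); np.savez("/tmp/w1.npz",W=W)
t=shot("top"); cv2.imwrite("pics/top1.png",t[0]["color"])
```

```text
t 0.1 pos [ 198.2 -592.1  230.4] phi 0.3227 q [-1.43  0.53  1.43  0.    1.18 -0.18] F [-0.1  0.2 -0.1] w 1.008 g 0.0
t 0.1 pos [ 198.2 -592.1  230.5] phi 0.3228 q [-1.43  0.53  1.43  0.    1.18 -0.18] F [-0.5  0.2 -0.5] w 0.992 g 0.0
cam [ 278.31296511 -565.77219265  373.32867415] [-0.30678111 -0.10064274 -0.94644408]
```

View pics/w1.png

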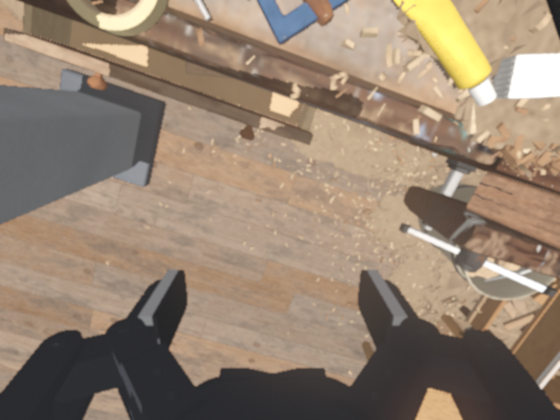

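View pics/top1.png

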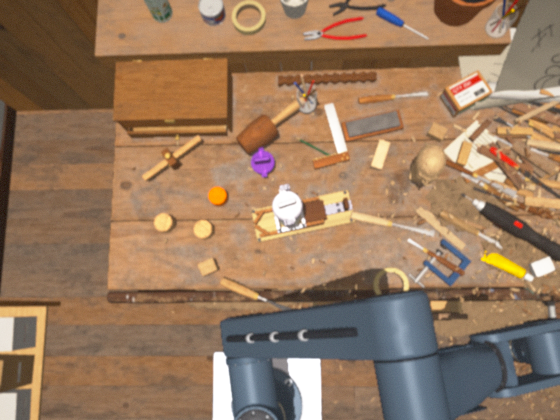

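The wrist view shows only the floor and the bench edge, because the moves were refused. The top view is unchanged: blanks at (164,222) and (203,229). I'll resend with all six keys in each row.

drive_tool(plan=[{"x": 0.671,"y": -0.557,"z": -0.27,"wx": 0,"wy": 0,"wz": -0.066},{"x": 0.671,"y": -0.557,"z": -0.27,"wx": 0,"wy": 0,"wz": -0.066},{"x": 0.671,"y": -0.557,"z": -0.27,"wx": 0,"wy": 0,"wz": -0.066},{"x": 0.671,"y": -0.557,"z": -0.27,"wx": 0,"wy": 0,"wz": -0.066}], hand=0)

```text
time_s: 0.53
ee_pos: [245.7, -516.4, 259.3]
eef_rot: [0.0, 0.965, 0.263, 0.0]
contact_force: [0.2, -1.4, -0.3]
grip_width: 0.502
grasp_force: 0.0
```

drive_tool(plan=[{"x": 0.771,"y": -0.407,"z": -0.27,"wx": 0,"wy": 0,"wz": -0.066},{"x": 0.771,"y": -0.407,"z": -0.27,"wx": 0,"wy": 0,"wz": -0.066},{"x": 0.771,"y": -0.407,"z": -0.27,"wx": 0,"wy": 0,"wz": -0.066},{"x": 0.771,"y": -0.407,"z": -0.27,"wx": 0,"wy": 0,"wz": -0.066}])

```text
time_s: 0.87
ee_pos: [291.1, -443.8, 286.1]
eef_rot: [0.001, 0.933, 0.361, -0.0]
contact_force: [-0.1, -0.8, 0.5]
grip_width: 0.501
grasp_force: 0.0
```

drive_tool(plan=[{"x": 0.838,"y": -0.241,"z": -0.27,"wx": 0,"wy": 0,"wz": -0.066},{"x": 0.838,"y": -0.241,"z": -0.27,"wx": 0,"wy": 0,"wz": -0.066},{"x": 0.838,"y": -0.241,"z": -0.27,"wx": 0,"wy": 0,"wz": -0.066},{"x": 0.838,"y": -0.241,"z": -0.27,"wx": 0,"wy": 0,"wz": -0.066}])

```text
time_s: 1.2
ee_pos: [336.6, -370.7, 312.8]
eef_rot: [0.001, 0.89, 0.455, -0.0]
contact_force: [0.8, -0.7, 0.2]
grip_width: 0.497
grasp_force: 0.0
```

drive_tool(plan=[{"x": 0.869,"y": -0.064,"z": -0.27,"wx": 0,"wy": 0,"wz": -0.066},{"x": 0.869,"y": -0.064,"z": -0.27,"wx": 0,"wy": 0,"wz": -0.066},{"x": 0.869,"y": -0.064,"z": -0.27,"wx": 0,"wy": 0,"wz": -0.066},{"x": 0.869,"y": -0.064,"z": -0.27,"wx": 0,"wy": 0,"wz": -0.066}])

```text
time_s: 1.53
ee_pos: [382.4, -297.0, 339.6]
eef_rot: [0.001, 0.839, 0.545, -0.0]
contact_force: [-0.1, -0.4, -0.6]
grip_width: 0.496
grasp_force: 0.0
```

drive_tool(plan=[{"x": 0.864,"y": 0.116,"z": -0.27,"wx": 0,"wy": 0,"wz": -0.066},{"x": 0.864,"y": 0.116,"z": -0.27,"wx": 0,"wy": 0,"wz": -0.066},{"x": 0.864,"y": 0.116,"z": -0.27,"wx": 0,"wy": 0,"wz": -0.066},{"x": 0.864,"y": 0.116,"z": -0.27,"wx": 0,"wy": 0,"wz": -0.066}])

```text
time_s: 1.87
ee_pos: [428.2, -223.0, 366.4]
eef_rot: [0.001, 0.778, 0.628, -0.0]
contact_force: [-0.3, -1.7, 0.6]
grip_width: 0.501
grasp_force: 0.0
```

drive_tool(plan=[{"x": 0.821,"y": 0.291,"z": -0.27,"wx": 0,"wy": 0,"wz": -0.066},{"x": 0.821,"y": 0.291,"z": -0.27,"wx": 0,"wy": 0,"wz": -0.066},{"x": 0.821,"y": 0.291,"z": -0.27,"wx": 0,"wy": 0,"wz": -0.066},{"x": 0.821,"y": 0.291,"z": -0.27,"wx": 0,"wy": 0,"wz": -0.066}])

```text
time_s: 2.2
ee_pos: [473.9, -148.9, 393.1]
eef_rot: [0.001, 0.709, 0.705, -0.0]
contact_force: [-0.2, -1.3, -0.5]
grip_width: 0.5
grasp_force: 0.0
```

Run:
```python
from h import *
st(); s=shot("wrist"); W=cloud(s); print("cam",-s[1].T@s[2])
cv2.imwrite("pics/w2.png",s[0]["color"]); np.savez("/tmp/w2.npz",W=W)
```

```text
t 2.2 pos [ 473.9 -148.9  393.1] phi 1.5661 q [-0.53  0.19  1.51 -0.    1.44 -0.52] F [-0.2 -1.3 -0.5] w 0.5 g 0.0
cam [475.36375461 -65.24568608 535.82581761]
```

View pics/w2.png

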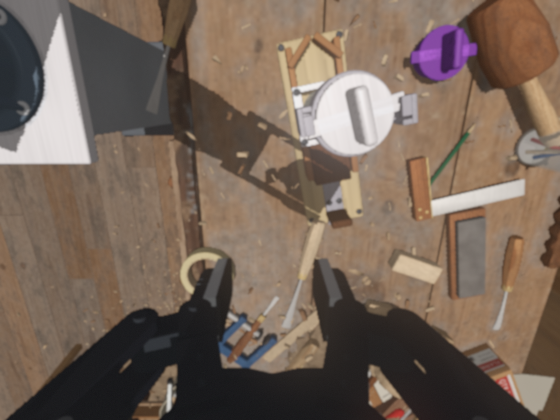

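The wrist view shows the silver stopper with its wing at (362,115), keepers at (307,122) and (405,107), the handle tab at (340,220), and the purple look-alike at (443,53).

Run:
```python
from h import *
W=np.load("/tmp/w2.npz")["W"]; th=0.197
def sel(lo,hi,u0,u1,v0,v1):
    m=np.zeros(W.shape[:2],bool); m[v0:v1,u0:u1]=True; m&=(W[...,2]>lo)&(W[...,2]<hi); return W[m],m
for n,a in dict(wing=(266,290,300,420,60,170),tab=(74,92,300,380,190,240),cover=(40,66,280,380,150,225),base=(8,22,260,380,20,240),k=(241,254,290,420,60,170)).items():
    P,m=sel(*a); 
    r=cv2.minAreaRect(P[:,:2].astype(np.float32)); print(n,len(P),P.mean(0).round(1),np.median(P[:,2]).round(1),"rect",np.round(r[0],1),np.round(r[1],1),round(r[2],1))
P,_=sel(266,290,300,420,60,170); w=np.linalg.svd(P[:,:2]-P[:,:2].mean(0))[2][0]; print("wing dir",w)
# base side edges ang
P,_=sel(8,22,260,380,20,240)
P,_=sel(40,66,280,380,150,225); c=np.array([552,-74.]); Q=(P[:,:2]-c)@np.array([[np.cos(th),-np.sin(th)],[np.sin(th),np.cos(th)]]); print("cover in feeder",np.percentile(Q,[2,50,98],axis=0).round(0), np.percentile(P[:,2],[5,50,95]))
P,_=sel(241,254,290,345,60,170);print("k2",P.mean(0),len(P)); P,_=sel(241,254,385,420,60,170);print("k1",P.mean(0),len(P))
```

```text
wing 984 [552.3 -72.4 274.7] 275.5 rect [553.9 -73.2] [12.6 50. ] 17.4
tab 186 [ 587.3 -243.2   81.4] 82.0 rect [ 587.7 -244.2] [33.  13.6] 8.9
cover 1594 [ 566.7 -162.    56.4] 56.1 rect [ 576.2 -184.5] [ 81.9 129.1] 11.4
base 4422 [ 550.2 -101.2   15.3] 15.3 rect [ 551.5 -129.7] [172.6 350.6] 11.4
k 1073 [555.5 -72.7 246.4] 246.3 rect [553.4 -72.6] [108.6  48.5] 19.1
wing dir [ 0.29589184 -0.95522145]
cover in feeder [[ -38. -168.]
 [  -4.  -85.]
 [  39.  -54.]] [49.34178964 56.05294311 61.99249842]
k2 [506.46348269 -78.75842181 246.27582709] 408
k1 [600.21619796 -67.40080841 245.97356269] 479
```

```bash
python3 -c "
from h import *
go((553,-73,320,1.85),(553,-73,246,1.85))"
```

```text
[ 0.386  0.399  0.361  0.     0.    -0.045] rows 3
[ 0.325  0.449  0.361  0.     0.    -0.045] rows 3
[0.   0.   0.74 0.   0.   0.  ] rows 3
```

drive_tool(plan=[{"x": 0.386,"y": 0.399,"z": 0.361,"wx": 0,"wy": 0,"wz": -0.045},{"x": 0.386,"y": 0.399,"z": 0.361,"wx": 0,"wy": 0,"wz": -0.045},{"x": 0.386,"y": 0.399,"z": 0.361,"wx": 0,"wy": 0,"wz": -0.045}])

```text
time_s: 2.5
ee_pos: [512.4, -109.6, 352.8]
eef_rot: [-0.004, 0.657, 0.753, -0.001]
contact_force: [-0.2, 0.1, -0.3]
grip_width: 0.498
grasp_force: 0.0
```

drive_tool(plan=[{"x": 0.325,"y": 0.449,"z": 0.361,"wx": 0,"wy": 0,"wz": -0.045},{"x": 0.325,"y": 0.449,"z": 0.361,"wx": 0,"wy": 0,"wz": -0.045},{"x": 0.325,"y": 0.449,"z": 0.361,"wx": 0,"wy": 0,"wz": -0.045},{"x": 0.325,"y": 0.449,"z": 0.361,"wx": 0,"wy": 0,"wz": -0.045}])

```text
time_s: 2.83
ee_pos: [552.2, -72.9, 319.5]
eef_rot: [-0.002, 0.603, 0.798, -0.001]
contact_force: [0.7, -0.2, 0.6]
grip_width: 0.497
grasp_force: 0.0
```

drive_tool(plan=[{"x": 0,"y": 0,"z": 0.25,"wx": 0,"wy": 0,"wz": 0},{"x": 0,"y": 0,"z": 0.5,"wx": 0,"wy": 0,"wz": 0},{"x": 0,"y": 0,"z": 0.74,"wx": 0,"wy": 0,"wz": 0},{"x": 0,"y": 0,"z": 0.74,"wx": 0,"wy": 0,"wz": 0}])

```text
time_s: 3.17
ee_pos: [549.4, -72.5, 243.5]
eef_rot: [-0.004, 0.603, 0.797, -0.002]
contact_force: [-1.0, -0.6, 0.0]
grip_width: 0.499
grasp_force: 0.0
```

drive_tool(plan=[{"x": 0,"y": 0,"z": 0,"wx": 0,"wy": 0,"wz": 0},{"x": 0,"y": 0,"z": 0,"wx": 0,"wy": 0,"wz": 0},{"x": 0,"y": 0,"z": 0,"wx": 0,"wy": 0,"wz": 0},{"x": 0,"y": 0,"z": 0,"wx": 0,"wy": 0,"wz": 0},{"x": 0,"y": 0,"z": 0,"wx": 0,"wy": 0,"wz": 0}], hand=-1, grip_force=60)

```text
time_s: 3.58
ee_pos: [552.9, -72.7, 249.1]
eef_rot: [0.001, 0.602, 0.798, -0.001]
contact_force: [-3.8, -4.7, 2.7]
grip_width: 0.131
grasp_force: 60.6
```

```bash
python3 -c "
from h import *
st()"
```

```text
t 3.6 pos [552.9 -72.7 249.1] phi 1.8491 q [-0.33  0.42  1.58 -0.    1.14 -0.61] F [-3.8 -4.7  2.7] w 0.131 g 60.6
```

drive_tool(plan=[{"x": 0,"y": 0,"z": 0,"wx": 0,"wy": 0,"wz": -0.018},{"x": 0,"y": 0,"z": 0,"wx": 0,"wy": 0,"wz": -0.036},{"x": 0,"y": 0,"z": 0,"wx": 0,"wy": 0,"wz": -0.054},{"x": 0,"y": 0,"z": 0,"wx": 0,"wy": 0,"wz": -0.072},{"x": 0,"y": 0,"z": 0,"wx": 0,"wy": 0,"wz": -0.09}])

```text
time_s: 4.0
ee_pos: [552.8, -72.7, 248.6]
eef_rot: [0.001, 0.483, 0.876, -0.001]
contact_force: [-3.8, -4.7, 0.2]
grip_width: 0.128
grasp_force: 60.3
```

drive_tool(plan=[{"x": 0,"y": 0,"z": 0,"wx": 0,"wy": 0,"wz": -0.02},{"x": 0,"y": 0,"z": 0,"wx": 0,"wy": 0,"wz": -0.046},{"x": 0,"y": 0,"z": 0,"wx": 0,"wy": 0,"wz": -0.072},{"x": 0,"y": 0,"z": 0,"wx": 0,"wy": 0,"wz": -0.092},{"x": 0,"y": 0,"z": 0,"wx": 0,"wy": 0,"wz": -0.092}])

```text
time_s: 4.42
ee_pos: [552.7, -72.7, 248.5]
eef_rot: [0.001, 0.352, 0.936, -0.002]
contact_force: [-3.5, -4.1, 1.7]
grip_width: 0.128
grasp_force: 60.2
```

drive_tool(plan=[{"x": 0,"y": 0,"z": 0,"wx": 0,"wy": 0,"wz": 0},{"x": 0,"y": 0,"z": 0,"wx": 0,"wy": 0,"wz": 0}])

```text
time_s: 4.58
ee_pos: [552.7, -72.6, 248.5]
eef_rot: [0.001, 0.352, 0.936, -0.002]
contact_force: [-4.4, -4.1, 0.9]
grip_width: 0.13
grasp_force: 60.2
```

```bash
python3 -c "
from h import *
st(); print(arm.get_state()['torque'])"
```

```text
t 4.6 pos [552.7 -72.6 248.5] phi 2.4217 q [-0.33  0.42  1.58 -0.    1.14 -1.18] F [-4.4 -4.1  0.9] w 0.13 g 60.2
[-0.74308359  0.66251825 -0.04359152]
```

drive_tool(plan=[{"x": 0,"y": 0,"z": -0.1,"wx": 0,"wy": 0,"wz": 0},{"x": 0,"y": 0,"z": -0.3,"wx": 0,"wy": 0,"wz": 0},{"x": 0,"y": 0,"z": -0.55,"wx": 0,"wy": 0,"wz": 0},{"x": 0,"y": 0,"z": -0.85,"wx": 0,"wy": 0,"wz": 0},{"x": 0,"y": 0,"z": -0.85,"wx": 0,"wy": 0,"wz": 0}])

```text
time_s: 5.0
ee_pos: [557.2, -71.5, 339.8]
eef_rot: [0.008, 0.352, 0.936, 0.001]
contact_force: [0.8, -0.7, -0.3]
grip_width: 0.129
grasp_force: 60.5
```

```bash
python3 -c "
from h import *
st(); go((425,30,325,2.42),(425,30,100,2.42),(425,30,56,2.42))"
```

```text
t 5.0 pos [557.2 -71.5 339.8] phi 2.4217 q [-0.33  0.32  1.46  0.    1.34 -1.18] F [ 0.8 -0.7 -0.3] w 0.129 g 60.5
[ 0.832 -0.055  0.062  0.001  0.002  0.   ] rows 4
[ 0.832 -0.055  0.068  0.001  0.002  0.   ] rows 4
[0.   0.   0.75 0.   0.   0.  ] rows 3
[0.   0.   0.75 0.   0.   0.  ] rows 3
[0.   0.   0.75 0.   0.   0.  ] rows 3
[0.   0.   0.44 0.   0.   0.  ] rows 3
```

drive_tool(plan=[{"x": 0.83,"y": -0.055,"z": 0,"wx": 0,"wy": 0,"wz": 0},{"x": 0.83,"y": -0.055,"z": 0,"wx": 0,"wy": 0,"wz": 0},{"x": 0.83,"y": -0.055,"z": 0,"wx": 0,"wy": 0,"wz": 0},{"x": 0.83,"y": -0.055,"z": 0,"wx": 0,"wy": 0,"wz": 0}])

```text
time_s: 5.33
ee_pos: [484.7, -18.3, 332.2]
eef_rot: [-0.001, 0.351, 0.936, 0.0]
contact_force: [0.1, 0.1, -1.6]
grip_width: 0.126
grasp_force: 60.3
```

drive_tool(plan=[{"x": 0.8,"y": -0.055,"z": 0.1,"wx": 0,"wy": 0,"wz": 0},{"x": 0.8,"y": -0.055,"z": 0.1,"wx": 0,"wy": 0,"wz": 0},{"x": 0.8,"y": -0.055,"z": 0.1,"wx": 0,"wy": 0,"wz": 0},{"x": 0.8,"y": -0.055,"z": 0.1,"wx": 0,"wy": 0,"wz": 0},{"x": 0.8,"y": -0.055,"z": 0.1,"wx": 0,"wy": 0,"wz": 0}])

```text
time_s: 5.75
ee_pos: [425.1, 28.0, 323.0]
eef_rot: [0.002, 0.352, 0.936, 0.0]
contact_force: [0.6, 0.5, -2.4]
grip_width: 0.128
grasp_force: 60.3
```

Run:
```python
from h import *
st(); go((425,30,100,2.42),(425,30,56,2.42))
s=shot("wrist");cv2.imwrite("pics/w3.png",s[0]["color"]); t=shot("top"); cv2.imwrite("pics/t3.png",t[0]["color"])
cv2.imwrite("pics/m3.png",np.hstack([cv2.resize(s[0]["color"],(400,300)),cv2.resize(t[0]["color"],(400,300))]))
```

```text
t 5.8 pos [425.1  28.  323. ] phi 2.4217 q [-0.2   0.13  1.77  0.    1.23 -1.05] F [ 0.6  0.5 -2.4] w 0.128 g 60.3
[0.007 0.003 0.743 0.    0.    0.   ] rows 3
[0.006 0.004 0.743 0.    0.    0.   ] rows 3
[0.005 0.004 0.743 0.    0.    0.   ] rows 3
[0.   0.   0.44 0.   0.   0.  ] rows 3
```

View pics/m3.png

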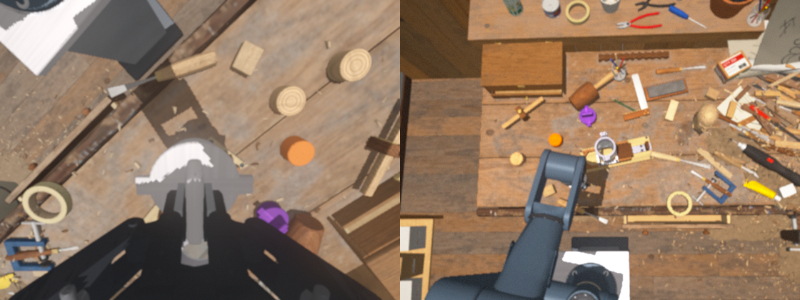

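The picture shows the stopper held at (190,190) on the left. Blanks are at (350,65) and (290,100), with nothing new where the arm had been, so there are two blanks. The spot below is clear, so I'm lowering the stopper.

drive_tool(plan=[{"x": 0,"y": 0,"z": 0.9,"wx": 0,"wy": 0,"wz": 0},{"x": 0,"y": 0,"z": 0.9,"wx": 0,"wy": 0,"wz": 0},{"x": 0,"y": 0,"z": 0.9,"wx": 0,"wy": 0,"wz": 0},{"x": 0,"y": 0,"z": 0.9,"wx": 0,"wy": 0,"wz": 0}])

```text
time_s: 6.18
ee_pos: [422.4, 28.1, 230.2]
eef_rot: [-0.003, 0.353, 0.936, -0.001]
contact_force: [-0.2, -0.1, -1.2]
grip_width: 0.13
grasp_force: 60.3
```

drive_tool(plan=[{"x": 0,"y": 0,"z": 0.9,"wx": 0,"wy": 0,"wz": 0},{"x": 0,"y": 0,"z": 0.9,"wx": 0,"wy": 0,"wz": 0},{"x": 0,"y": 0,"z": 0.9,"wx": 0,"wy": 0,"wz": 0},{"x": 0,"y": 0,"z": 0.9,"wx": 0,"wy": 0,"wz": 0}])

```text
time_s: 6.52
ee_pos: [423.6, 28.1, 141.5]
eef_rot: [-0.002, 0.353, 0.936, -0.0]
contact_force: [-0.0, 0.0, -2.1]
grip_width: 0.132
grasp_force: 60.3
```

drive_tool(plan=[{"x": 0,"y": 0,"z": 0.3,"wx": 0,"wy": 0,"wz": 0},{"x": 0,"y": 0,"z": 0.6,"wx": 0,"wy": 0,"wz": 0},{"x": 0,"y": 0,"z": 0.75,"wx": 0,"wy": 0,"wz": 0},{"x": 0,"y": 0,"z": 0.82,"wx": 0,"wy": 0,"wz": 0},{"x": 0,"y": 0,"z": 0.82,"wx": 0,"wy": 0,"wz": 0}])

```text
time_s: 6.93
ee_pos: [425.6, 27.8, 61.1]
eef_rot: [0.002, 0.352, 0.936, 0.0]
contact_force: [-0.1, -0.4, -2.0]
grip_width: 0.123
grasp_force: 60.3
```

```bash
python3 -c "
from h import *
st()"
```

```text
t 6.9 pos [425.6  27.8  61.1] phi 2.4213 q [-0.2   0.6   2.06  0.    0.47 -1.05] F [-0.1 -0.4 -2. ] w 0.123 g 60.3
```

drive_tool(plan=[{"x": 0,"y": 0,"z": 0.05,"wx": 0,"wy": 0,"wz": 0},{"x": 0,"y": 0,"z": 0.08,"wx": 0,"wy": 0,"wz": 0},{"x": 0,"y": 0,"z": 0.11,"wx": 0,"wy": 0,"wz": 0},{"x": 0,"y": 0,"z": 0.11,"wx": 0,"wy": 0,"wz": 0}])

```text
time_s: 7.27
ee_pos: [425.0, 27.9, 51.2]
eef_rot: [0.002, 0.352, 0.936, 0.0]
contact_force: [-0.5, 0.2, 14.4]
grip_width: 0.129
grasp_force: 62.7
```

drive_tool(plan=[{"x": 0,"y": 0,"z": 0,"wx": 0,"wy": 0,"wz": 0},{"x": 0,"y": 0,"z": 0,"wx": 0,"wy": 0,"wz": 0},{"x": 0,"y": 0,"z": 0,"wx": 0,"wy": 0,"wz": 0},{"x": 0,"y": 0,"z": 0,"wx": 0,"wy": 0,"wz": 0}], hand=0)

```text
time_s: 7.6
ee_pos: [423.6, 28.3, 49.3]
eef_rot: [0.0, 0.352, 0.936, 0.0]
contact_force: [-0.7, -0.1, 0.1]
grip_width: 0.5
grasp_force: 0.0
```

drive_tool(plan=[{"x": 0,"y": 0,"z": -0.2,"wx": 0,"wy": 0,"wz": 0},{"x": 0,"y": 0,"z": -0.5,"wx": 0,"wy": 0,"wz": 0},{"x": 0,"y": 0,"z": -0.9,"wx": 0,"wy": 0,"wz": 0},{"x": 0,"y": 0,"z": -0.9,"wx": 0,"wy": 0,"wz": 0}])

```text
time_s: 7.93
ee_pos: [426.8, 27.8, 144.0]
eef_rot: [0.005, 0.352, 0.936, 0.001]
contact_force: [0.3, 0.4, 0.3]
grip_width: 0.504
grasp_force: 0.0
```

```bash
python3 -c "
from h import *
st(); go((470,230,250,0.2))"
```

```text
t 7.9 pos [426.8  27.8 144. ] phi 2.4218 q [-0.2   0.42  2.01  0.    0.7  -1.05] F [0.3 0.4 0.3] w 0.504 g 0.0
[ 0.249  0.453 -0.265  0.001  0.     0.177] rows 5
[ 0.45   0.252 -0.266  0.001  0.     0.177] rows 5
[ 0.515 -0.024 -0.267  0.001  0.     0.177] rows 5
[ 0.425 -0.293 -0.266  0.001  0.     0.177] rows 5
```

drive_tool(plan=[{"x": 0.249,"y": 0.453,"z": -0.27,"wx": 0,"wy": 0,"wz": 0.177},{"x": 0.249,"y": 0.453,"z": -0.27,"wx": 0,"wy": 0,"wz": 0.177},{"x": 0.249,"y": 0.453,"z": -0.27,"wx": 0,"wy": 0,"wz": 0.177},{"x": 0.249,"y": 0.453,"z": -0.27,"wx": 0,"wy": 0,"wz": 0.177},{"x": 0.249,"y": 0.453,"z": -0.27,"wx": 0,"wy": 0,"wz": 0.177}], hand=1)

```text
time_s: 8.35
ee_pos: [434.5, 79.3, 166.1]
eef_rot: [0.0, 0.597, 0.802, 0.0]
contact_force: [-0.4, -0.5, 0.1]
grip_width: 0.997
grasp_force: 0.0
```

drive_tool(plan=[{"x": 0.45,"y": 0.252,"z": -0.27,"wx": 0,"wy": 0,"wz": 0.177},{"x": 0.45,"y": 0.252,"z": -0.27,"wx": 0,"wy": 0,"wz": 0.177},{"x": 0.45,"y": 0.252,"z": -0.27,"wx": 0,"wy": 0,"wz": 0.177},{"x": 0.45,"y": 0.252,"z": -0.27,"wx": 0,"wy": 0,"wz": 0.177},{"x": 0.45,"y": 0.252,"z": -0.27,"wx": 0,"wy": 0,"wz": 0.177}])

```text
time_s: 8.77
ee_pos: [445.4, 129.7, 192.8]
eef_rot: [-0.0, 0.795, 0.607, -0.0]
contact_force: [-0.1, 0.5, -0.7]
grip_width: 0.998
grasp_force: 0.0
```

drive_tool(plan=[{"x": 0.515,"y": -0.024,"z": -0.27,"wx": 0,"wy": 0,"wz": 0.177},{"x": 0.515,"y": -0.024,"z": -0.27,"wx": 0,"wy": 0,"wz": 0.177},{"x": 0.515,"y": -0.024,"z": -0.27,"wx": 0,"wy": 0,"wz": 0.177},{"x": 0.515,"y": -0.024,"z": -0.27,"wx": 0,"wy": 0,"wz": 0.177},{"x": 0.515,"y": -0.024,"z": -0.27,"wx": 0,"wy": 0,"wz": 0.177}])

```text
time_s: 9.18
ee_pos: [456.3, 180.0, 219.7]
eef_rot: [-0.0, 0.931, 0.366, -0.0]
contact_force: [-0.5, -0.9, 0.1]
grip_width: 1.0
grasp_force: 0.0
```

drive_tool(plan=[{"x": 0.425,"y": -0.293,"z": -0.27,"wx": 0,"wy": 0,"wz": 0.177},{"x": 0.425,"y": -0.293,"z": -0.27,"wx": 0,"wy": 0,"wz": 0.177},{"x": 0.425,"y": -0.293,"z": -0.27,"wx": 0,"wy": 0,"wz": 0.177},{"x": 0.425,"y": -0.293,"z": -0.27,"wx": 0,"wy": 0,"wz": 0.177},{"x": 0.425,"y": -0.293,"z": -0.27,"wx": 0,"wy": 0,"wz": 0.177}])

```text
time_s: 9.6
ee_pos: [467.3, 230.4, 246.6]
eef_rot: [0.0, 0.995, 0.096, -0.0]
contact_force: [0.6, -0.5, 0.3]
grip_width: 1.002
grasp_force: 0.0
```

```bash
cat >> h.py <<'E'
def discs(s,lo,hi,rlo=22,rhi=34):
    """circles of flat tops between heights lo..hi"""
    W=cloud(s); m=((W[...,2]>lo)&(W[...,2]<hi)).astype(np.uint8); k,l,stt,c=cv2.connectedComponentsWithStats(m)
    for i in range(1,k):
        if stt[i,4]<200: continue
        P=W[l==i]; (cx,cy),r=cv2.minEnclosingCircle(P[:,:2].astype(np.float32))
        if rlo<r<rhi: print("disc px",c[i].round(0),"n",stt[i,4],"mean",P.mean(0).round(1),"circ",round(cx,1),round(cy,1),"r",round(r,1),"bgr",s[0]["color"][l==i].mean(0).round(0))
E
python3 - <<'E'
from h import *
st(); s=shot("wrist"); cv2.imwrite("pics/w4.png",s[0]["color"]); discs(s,40,50); discs(s,31,38,22,60)
E
```

```text
t 9.6 pos [467.3 230.4 246.6] phi 0.1929 q [ 0.24  0.37  1.67 -0.    1.1   1.62] F [ 0.6 -0.5  0.3] w 1.002 g 0.0
disc px [378.  50.] n 2620 mean [624.8 150.6  44.2] circ 624.9 150.0 r 28.3 bgr [103. 183. 253.]
disc px [209.  56.] n 2560 mean [586.6 320.1  44.3] circ 586.5 320.3 r 28.2 bgr [180. 223. 251.]
disc px [314. 144.] n 1952 mean [520.8 193.1  44.3] circ 520.2 192.6 r 28.0 bgr [ 94. 122. 148.]
disc px [471. 141.] n 478 mean [557.4  21.1  44.5] circ 556.4 19.1 r 25.4 bgr [105. 144. 188.]
disc px [463. 178.] n 398 mean [515.4  13.4  44.7] circ 515.2 11.8 r 25.5 bgr [116. 157. 201.]
disc px [464. 134.] n 249 mean [563.5  26.   35.6] circ 557.0 20.7 r 24.7 bgr [ 87. 121. 159.]
disc px [505. 127.] n 235 mean [579.7 -16.1  36.2] circ 584.8 -21.6 r 24.3 bgr [108. 148. 190.]
disc px [490. 188.] n 206 mean [509.6 -29.8  36.4] circ 514.1 -35.1 r 24.1 bgr [102. 139. 182.]
disc px [303. 235.] n 1153 mean [406.3 178.6  35.1] circ 405.1 178.0 r 31.3 bgr [ 90. 113. 134.]
```

View pics/w4.png

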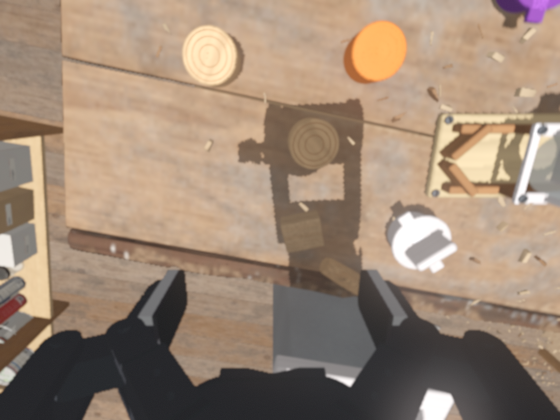

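The wrist view shows blank_1 knocked over to (209,56), i.e. (586,320). Blank_2 is at (314,144), i.e. (520,193), the orange one at (378,50), and the stopper stands at (421,242). I'm grasping blank_2.

```bash
python3 -c "
from h import *
go((520.5,192.8,100,0.2),(520.5,192.8,13,0.2))"
```

```text
[ 0.227  0.234  0.732  0.     0.    -0.001] rows 3
[ 0.226  0.235  0.732  0.     0.    -0.001] rows 3
[0.   0.   0.87 0.   0.   0.  ] rows 4
```

drive_tool(plan=[{"x": 0.453,"y": 0.469,"z": 0.7,"wx": 0,"wy": 0,"wz": 0},{"x": 0.453,"y": 0.469,"z": 0.7,"wx": 0,"wy": 0,"wz": 0},{"x": 0.453,"y": 0.469,"z": 0.7,"wx": 0,"wy": 0,"wz": 0},{"x": 0.453,"y": 0.469,"z": 0.7,"wx": 0,"wy": 0,"wz": 0}])

```text
time_s: 9.98
ee_pos: [520.9, 191.2, 174.0]
eef_rot: [0.0, 0.995, 0.098, -0.003]
contact_force: [0.2, 0.6, 1.0]
grip_width: 0.997
grasp_force: 0.0
```

drive_tool(plan=[{"x": 0,"y": 0,"z": 0.4,"wx": 0,"wy": 0,"wz": 0},{"x": 0,"y": 0,"z": 0.76,"wx": 0,"wy": 0,"wz": 0},{"x": 0,"y": 0,"z": 0.76,"wx": 0,"wy": 0,"wz": 0},{"x": 0,"y": 0,"z": 0.76,"wx": 0,"wy": 0,"wz": 0}])

```text
time_s: 10.32
ee_pos: [519.2, 193.2, 100.5]
eef_rot: [-0.0, 0.995, 0.099, -0.002]
contact_force: [0.1, 0.1, 0.7]
grip_width: 1.0
grasp_force: 0.0
```

```bash
python3 -c "
from h import *
st();go((520.5,192.8,13,0.2))"
```

```text
t 10.3 pos [519.2 193.2 100.5] phi 0.198 q [0.15 0.62 1.72 0.   0.8  1.53] F [0.1 0.1 0.7] w 1.0 g 0.0
[ 0.016  0.007  0.875  0.     0.002 -0.001] rows 4
```

drive_tool(plan=[{"x": 0.01,"y": 0,"z": 0.3,"wx": 0,"wy": 0,"wz": 0},{"x": 0.01,"y": 0,"z": 0.6,"wx": 0,"wy": 0,"wz": 0},{"x": 0.01,"y": 0,"z": 0.8,"wx": 0,"wy": 0,"wz": 0},{"x": 0.01,"y": 0,"z": 0.875,"wx": 0,"wy": 0,"wz": 0},{"x": 0.01,"y": 0,"z": 0.875,"wx": 0,"wy": 0,"wz": 0}])

```text
time_s: 10.73
ee_pos: [522.6, 193.5, 14.6]
eef_rot: [-0.0, 0.995, 0.099, 0.0]
contact_force: [-0.1, -0.1, 0.5]
grip_width: 1.001
grasp_force: 0.0
```

drive_tool(plan=[{"x": 0,"y": 0,"z": 0,"wx": 0,"wy": 0,"wz": 0},{"x": 0,"y": 0,"z": 0,"wx": 0,"wy": 0,"wz": 0},{"x": 0,"y": 0,"z": 0,"wx": 0,"wy": 0,"wz": 0},{"x": 0,"y": 0,"z": 0,"wx": 0,"wy": 0,"wz": 0},{"x": 0,"y": 0,"z": 0,"wx": 0,"wy": 0,"wz": 0}], hand=-1, grip_force=30)

```text
time_s: 11.15
ee_pos: [523.7, 193.5, 16.0]
eef_rot: [-0.0, 0.995, 0.098, 0.002]
contact_force: [-0.7, -0.1, 5.5]
grip_width: 0.646
grasp_force: 30.9
```

```bash
python3 -c "
from h import *
st();go((520.5,192.8,290,0.2),(552.8,-72.7,290,0.2))"
```

```text
t 11.2 pos [523.7 193.5  16. ] phi 0.1972 q [0.15 0.77 1.75 0.   0.62 1.53] F [-0.7 -0.1  5.5] w 0.646 g 30.9
[-0.007  0.    -0.913  0.     0.     0.   ] rows 4
[-0.008  0.    -0.913  0.     0.     0.   ] rows 4
[-0.01   0.    -0.913  0.     0.     0.   ] rows 4
[-0.07   0.889  0.     0.     0.     0.   ] rows 4
[-0.07   0.889  0.     0.     0.     0.   ] rows 4
[-0.07   0.889  0.     0.     0.     0.   ] rows 4
```

drive_tool(plan=[{"x": 0,"y": 0,"z": -0.3,"wx": 0,"wy": 0,"wz": 0},{"x": 0,"y": 0,"z": -0.6,"wx": 0,"wy": 0,"wz": 0},{"x": 0,"y": 0,"z": -0.92,"wx": 0,"wy": 0,"wz": 0},{"x": 0,"y": 0,"z": -0.92,"wx": 0,"wy": 0,"wz": 0}])

```text
time_s: 11.48
ee_pos: [526.5, 193.9, 112.3]
eef_rot: [-0.0, 0.995, 0.099, 0.007]
contact_force: [1.7, -0.2, -0.4]
grip_width: 0.645
grasp_force: 32.6
```

drive_tool(plan=[{"x": 0,"y": 0,"z": -0.92,"wx": 0,"wy": 0,"wz": 0},{"x": 0,"y": 0,"z": -0.92,"wx": 0,"wy": 0,"wz": 0},{"x": 0,"y": 0,"z": -0.92,"wx": 0,"wy": 0,"wz": 0},{"x": 0,"y": 0,"z": -0.92,"wx": 0,"wy": 0,"wz": 0}])

```text
time_s: 11.82
ee_pos: [524.8, 193.5, 201.9]
eef_rot: [-0.0, 0.995, 0.098, 0.005]
contact_force: [0.1, -0.4, -0.6]
grip_width: 0.644
grasp_force: 32.6
```

drive_tool(plan=[{"x": 0,"y": 0,"z": -0.92,"wx": 0,"wy": 0,"wz": 0},{"x": 0,"y": 0,"z": -0.92,"wx": 0,"wy": 0,"wz": 0},{"x": 0,"y": 0,"z": -0.92,"wx": 0,"wy": 0,"wz": 0},{"x": 0,"y": 0,"z": -0.92,"wx": 0,"wy": 0,"wz": 0}])

```text
time_s: 12.15
ee_pos: [523.7, 193.3, 292.1]
eef_rot: [-0.0, 0.995, 0.098, 0.003]
contact_force: [0.0, -0.3, -0.7]
grip_width: 0.65
grasp_force: 32.6
```

drive_tool(plan=[{"x": -0.07,"y": 0.89,"z": 0,"wx": 0,"wy": 0,"wz": 0},{"x": -0.07,"y": 0.89,"z": 0,"wx": 0,"wy": 0,"wz": 0},{"x": -0.07,"y": 0.89,"z": 0,"wx": 0,"wy": 0,"wz": 0},{"x": -0.07,"y": 0.89,"z": 0,"wx": 0,"wy": 0,"wz": 0}])

```text
time_s: 12.48
ee_pos: [531.5, 102.1, 286.8]
eef_rot: [-0.0, 0.995, 0.096, -0.003]
contact_force: [-0.7, 0.0, -0.0]
grip_width: 0.643
grasp_force: 32.7
```

drive_tool(plan=[{"x": -0.07,"y": 0.89,"z": 0,"wx": 0,"wy": 0,"wz": 0},{"x": -0.07,"y": 0.89,"z": 0,"wx": 0,"wy": 0,"wz": 0},{"x": -0.07,"y": 0.89,"z": 0,"wx": 0,"wy": 0,"wz": 0},{"x": -0.07,"y": 0.89,"z": 0,"wx": 0,"wy": 0,"wz": 0}])

```text
time_s: 12.82
ee_pos: [542.8, 14.7, 287.7]
eef_rot: [-0.001, 0.995, 0.097, -0.002]
contact_force: [-0.6, -0.0, -1.8]
grip_width: 0.646
grasp_force: 32.8
```

Run:
```python
from h import *
st(); s=shot("wrist"); cv2.imwrite("pics/w5.png",s[0]["color"]); W=cloud(s)
go((556,-72.3,290,0.2))
R=TR(0.2).as_matrix(); T=(W-arm.get_state()["ee_pos"])@R   # tool coords
m=(np.abs(T[...,1])<26)&(np.abs(T[...,0])<40)&(T[...,2]>-45)&(T[...,2]<40)
P=T[m]; print(len(P), np.percentile(P,[1,50,99],axis=0).round(1))
```

```text
t 12.8 pos [542.8  14.7 287.7] phi 0.1937 q [-0.18  0.35  1.57  0.    1.22  1.2 ] F [-0.6 -0.  -1.8] w 0.646 g 32.8
[-0.039  0.895 -0.023 -0.001  0.001 -0.001] rows 4
13190 [[-27.2 -25.8 -38.5]
 [  6.4   0.4 -27.9]
 [ 24.7  25.2  11.7]]
```

View pics/w5.png

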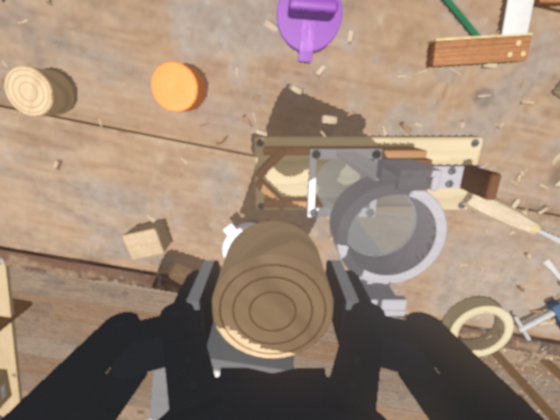

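The wrist view shows the blank held at (272,290) with its rings up, and the open collar at (388,228). The keepers are at (410,172) and (385,300).

Run:
```python
from h import *
from scipy.optimize import least_squares
s=shot("wrist"); W=cloud(s); st()
m=(np.abs(W[...,2]-226)<3)&(np.hypot(W[...,0]-552.8,W[...,1]+72.7)<44); P=W[m][:,:2]; print(len(P))
r=np.hypot(*(P-[552.8,-72.7]).T); print(np.percentile(r,[1,5,50,95,99]))
f=least_squares(lambda c:np.hypot(P[:,0]-c[0],P[:,1]-c[1])-c[2],[553,-73,36],loss="soft_l1"); print(f.x)
t=np.arctan2(P[:,1]+72.7,P[:,0]-552.8); print(np.histogram(t,8,(-np.pi,np.pi))[0])
R=TR(0.197).as_matrix(); T=(W-arm.get_state()["ee_pos"])@R
Q=T[(np.abs(T[...,2]+28)<2.5)&(np.abs(T[...,1])<29)&(np.abs(T[...,0])<40)]; print("blank top",cv2.minEnclosingCircle(Q[:,:2].astype(np.float32)),np.median(Q[:,2]),len(Q))
go((555.8,-72.1,290,0.197),(555.8,-72.1,231,.197))
```

```text
t 12.9 pos [542.3  17.1 288.2] phi 0.197 q [-0.18  0.35  1.57  0.    1.23  1.2 ] F [-0.9  0.9 -1.1] w 0.642 g 32.8
3304
[31.32887183 32.00210845 36.17319914 40.4368523  41.17309323]
[554.04509745 -72.25568413  36.11434768]
[379 420 452 393 409 487 388 376]
blank top ((-0.27620023488998413, -0.022669712081551552), 31.462379455566406) -27.989393969225663 10141
[-0.042  0.901 -0.02  -0.001  0.001  0.   ] rows 4
[0.   0.   0.59 0.   0.   0.  ] rows 3
```

drive_tool(plan=[{"x": -0.042,"y": 0.901,"z": 0,"wx": 0,"wy": 0,"wz": 0},{"x": -0.042,"y": 0.901,"z": 0,"wx": 0,"wy": 0,"wz": 0},{"x": -0.042,"y": 0.901,"z": 0,"wx": 0,"wy": 0,"wz": 0},{"x": -0.042,"y": 0.901,"z": 0,"wx": 0,"wy": 0,"wz": 0},{"x": -0.042,"y": 0.901,"z": 0,"wx": 0,"wy": 0,"wz": 0}])

```text
time_s: 13.33
ee_pos: [556.3, -71.6, 288.9]
eef_rot: [-0.001, 0.995, 0.099, -0.001]
contact_force: [-0.7, 0.4, -0.8]
grip_width: 0.646
grasp_force: 32.8
```

drive_tool(plan=[{"x": 0,"y": 0,"z": 0.3,"wx": 0,"wy": 0,"wz": 0},{"x": 0,"y": 0,"z": 0.3,"wx": 0,"wy": 0,"wz": 0},{"x": 0,"y": 0,"z": 0.3,"wx": 0,"wy": 0,"wz": 0},{"x": 0,"y": 0,"z": 0.3,"wx": 0,"wy": 0,"wz": 0}])

```text
time_s: 13.67
ee_pos: [556.8, -71.8, 260.1]
eef_rot: [-0.0, 0.995, 0.099, -0.0]
contact_force: [0.3, 1.1, -0.5]
grip_width: 0.644
grasp_force: 32.8
```

Run:
```python
from h import *
s=shot("wrist"); st(); cv2.imwrite("pics/w6.png",s[0]["color"][180:420,130:430])
go((555.5,-72.1,230,.197))
```

```text
t 13.7 pos [557.3 -72.3 260.6] phi 0.1988 q [-0.33  0.41  1.56  0.    1.17  1.04] F [ 0.2  0.  -0.1] w 0.644 g 32.8
[-0.017 -0.006  0.306  0.     0.     0.001] rows 2
```

View pics/w6.png

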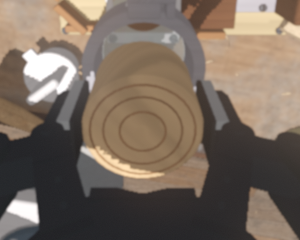

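The crop shows the blank at (142,120), in line with the collar behind it at (145,45). I'm lowering it gently.

drive_tool(plan=[{"x": -0.015,"y": 0,"z": 0.1,"wx": 0,"wy": 0,"wz": 0},{"x": -0.015,"y": 0,"z": 0.18,"wx": 0,"wy": 0,"wz": 0},{"x": -0.015,"y": 0,"z": 0.25,"wx": 0,"wy": 0,"wz": 0},{"x": -0.015,"y": 0,"z": 0.3,"wx": 0,"wy": 0,"wz": 0},{"x": -0.015,"y": 0,"z": 0.3,"wx": 0,"wy": 0,"wz": 0}])

```text
time_s: 14.13
ee_pos: [554.4, -73.5, 228.0]
eef_rot: [-0.001, 0.995, 0.098, -0.001]
contact_force: [0.2, -1.1, -0.4]
grip_width: 0.647
grasp_force: 32.8
```

```bash
python3 -c "
from h import *
st()"
```

```text
t 14.1 pos [554.4 -73.5 228. ] phi 0.1968 q [-0.33  0.44  1.6   0.    1.1   1.04] F [ 0.2 -1.1 -0.4] w 0.647 g 32.8
```

No contact force, so it is inside. I'm releasing, raising, and heading back to blank_1.

drive_tool(plan=[{"x": 0,"y": 0,"z": 0,"wx": 0,"wy": 0,"wz": 0},{"x": 0,"y": 0,"z": 0,"wx": 0,"wy": 0,"wz": 0},{"x": 0,"y": 0,"z": 0,"wx": 0,"wy": 0,"wz": 0},{"x": 0,"y": 0,"z": 0,"wx": 0,"wy": 0,"wz": 0},{"x": 0,"y": 0,"z": 0,"wx": 0,"wy": 0,"wz": 0}], hand=1)

```text
time_s: 14.55
ee_pos: [555.6, -73.8, 230.0]
eef_rot: [0.0, 0.995, 0.098, 0.0]
contact_force: [0.4, -0.4, 0.5]
grip_width: 1.0
grasp_force: 0.0
```

drive_tool(plan=[{"x": 0,"y": 0,"z": -0.8,"wx": 0,"wy": 0,"wz": 0},{"x": 0,"y": 0,"z": -0.8,"wx": 0,"wy": 0,"wz": 0},{"x": 0,"y": 0,"z": -0.8,"wx": 0,"wy": 0,"wz": 0},{"x": 0,"y": 0,"z": -0.8,"wx": 0,"wy": 0,"wz": 0}])

```text
time_s: 14.88
ee_pos: [557.0, -74.2, 312.6]
eef_rot: [0.001, 0.995, 0.098, 0.003]
contact_force: [-0.3, 0.3, -1.5]
grip_width: 0.999
grasp_force: 0.0
```

Run:
```python
from h import *
st(); go((530,150,290,0.2))
```

```text
t 14.9 pos [557.  -74.2 312.6] phi 0.1972 q [-0.33  0.35  1.49 -0.    1.29  1.04] F [-0.3  0.3 -1.5] w 0.999 g 0.0
[ 0.058 -0.751  0.073  0.    -0.001  0.   ] rows 3
[ 0.059 -0.751  0.074  0.    -0.001  0.   ] rows 3
[ 0.059 -0.751  0.075  0.    -0.001  0.   ] rows 3
```

drive_tool(plan=[{"x": 0.058,"y": -0.9,"z": 0.07,"wx": 0,"wy": 0,"wz": 0},{"x": 0.058,"y": -0.9,"z": 0.07,"wx": 0,"wy": 0,"wz": 0},{"x": 0.058,"y": -0.9,"z": 0.07,"wx": 0,"wy": 0,"wz": 0},{"x": 0.058,"y": -0.9,"z": 0.07,"wx": 0,"wy": 0,"wz": 0}])

```text
time_s: 15.22
ee_pos: [541.5, 18.3, 301.1]
eef_rot: [-0.001, 0.995, 0.1, -0.002]
contact_force: [0.3, -0.7, -0.3]
grip_width: 0.999
grasp_force: 0.0
```

drive_tool(plan=[{"x": 0.058,"y": -0.9,"z": 0.2,"wx": 0,"wy": 0,"wz": 0},{"x": 0.058,"y": -0.9,"z": 0.2,"wx": 0,"wy": 0,"wz": 0},{"x": 0.058,"y": -0.9,"z": 0.2,"wx": 0,"wy": 0,"wz": 0},{"x": 0.058,"y": -0.9,"z": 0.2,"wx": 0,"wy": 0,"wz": 0}])

```text
time_s: 15.55
ee_pos: [530.3, 106.3, 281.1]
eef_rot: [-0.0, 0.995, 0.1, -0.002]
contact_force: [0.1, -1.6, -0.3]
grip_width: 1.001
grasp_force: 0.0
```

drive_tool(plan=[{"x": 0.058,"y": -0.9,"z": 0.3,"wx": 0,"wy": 0,"wz": 0},{"x": 0.058,"y": -0.9,"z": 0.3,"wx": 0,"wy": 0,"wz": 0},{"x": 0.058,"y": -0.9,"z": 0.3,"wx": 0,"wy": 0,"wz": 0},{"x": 0.058,"y": -0.9,"z": 0.3,"wx": 0,"wy": 0,"wz": 0}])

```text
time_s: 15.88
ee_pos: [519.1, 195.0, 251.2]
eef_rot: [0.0, 0.995, 0.1, -0.001]
contact_force: [0.6, -0.2, 0.8]
grip_width: 1.0
grasp_force: 0.0
```

Run:
```python
from h import *
st(); s=shot("wrist"); discs(s,40,50); c=shot("scene"); cv2.imwrite("pics/s7.png",cv2.resize(c[0]["color"][160:300,170:350],None,fx=3,fy=3,interpolation=cv2.INTER_CUBIC)); cv2.imwrite("pics/w7.png",s[0]["color"])
```

```text
t 15.9 pos [519.1 195.  251.2] phi 0.1996 q [ 0.16  0.41  1.59 -0.    1.15  1.53] F [ 0.6 -0.2  0.8] w 1.0 g 0.0
disc px [332.  96.] n 2205 mean [625.2 150.2  44.2] circ 624.6 149.6 r 28.2 bgr [104. 174. 235.]
disc px [172. 100.] n 2199 mean [586.8 319.7  44.2] circ 586.3 320.2 r 28.1 bgr [183. 225. 251.]
disc px [423. 179.] n 409 mean [557.6  21.   44.6] circ 556.9 20.0 r 24.9 bgr [117. 158. 201.]
disc px [417. 213.] n 326 mean [515.8  13.2  44.9] circ 514.1 12.8 r 24.6 bgr [121. 160. 205.]
```

View pics/s7.png

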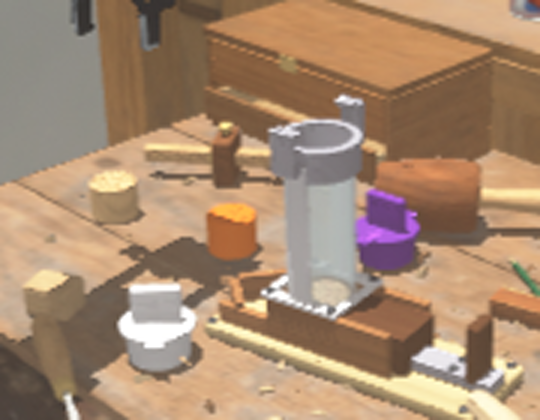

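The scene crop shows the blank at the foot of the tube at (328,290) and the stopper standing at (157,325). Blank_1 is at (113,195).

```bash
python3 -c "
from h import *
go((586.5,320,110,0.2))"
```

```text
[ 0.299 -0.373  0.475  0.     0.     0.   ] rows 3
[ 0.299 -0.372  0.475  0.     0.     0.   ] rows 3
[ 0.299 -0.372  0.475  0.     0.     0.   ] rows 3
```

drive_tool(plan=[{"x": 0.45,"y": -0.56,"z": 0.7,"wx": 0,"wy": 0,"wz": 0},{"x": 0.45,"y": -0.56,"z": 0.7,"wx": 0,"wy": 0,"wz": 0},{"x": 0.45,"y": -0.56,"z": 0.7,"wx": 0,"wy": 0,"wz": 0},{"x": 0.45,"y": -0.56,"z": 0.7,"wx": 0,"wy": 0,"wz": 0}])

```text
time_s: 16.32
ee_pos: [553.6, 257.4, 179.9]
eef_rot: [0.0, 0.995, 0.098, -0.002]
contact_force: [-0.4, -0.4, 0.5]
grip_width: 1.0
grasp_force: 0.0
```

drive_tool(plan=[{"x": 0.447,"y": -0.557,"z": 0.7,"wx": 0,"wy": 0,"wz": 0},{"x": 0.447,"y": -0.557,"z": 0.7,"wx": 0,"wy": 0,"wz": 0},{"x": 0.447,"y": -0.557,"z": 0.7,"wx": 0,"wy": 0,"wz": 0},{"x": 0.447,"y": -0.557,"z": 0.7,"wx": 0,"wy": 0,"wz": 0},{"x": 0.447,"y": -0.557,"z": 0.7,"wx": 0,"wy": 0,"wz": 0}])

```text
time_s: 16.73
ee_pos: [586.5, 319.7, 113.1]
eef_rot: [0.001, 0.995, 0.098, -0.0]
contact_force: [-1.0, -0.8, -0.1]
grip_width: 0.998
grasp_force: 0.0
```

drive_tool(plan=[{"x": 0,"y": 0,"z": 0,"wx": 0,"wy": 0,"wz": 0},{"x": 0,"y": 0,"z": 0,"wx": 0,"wy": 0,"wz": 0},{"x": 0,"y": 0,"z": 0,"wx": 0,"wy": 0,"wz": 0}])

```text
time_s: 16.98
ee_pos: [586.4, 320.4, 114.7]
eef_rot: [-0.0, 0.995, 0.098, 0.001]
contact_force: [-0.1, 0.6, 0.1]
grip_width: 0.999
grasp_force: 0.0
```

```bash
python3 -c "
from h import *
st();go((586.5,320,13,0.2))"
```

```text
t 17.0 pos [586.4 320.4 114.7] phi 0.1958 q [ 0.33  0.72  1.41 -0.    1.01  1.71] F [-0.1  0.6  0.1] w 0.999 g 0.0
[-0.001  0.002  0.508  0.     0.    -0.001] rows 3
[-0.001  0.002  0.508  0.     0.    -0.001] rows 3
```

drive_tool(plan=[{"x": -0.01,"y": 0,"z": 0.35,"wx": 0,"wy": 0,"wz": 0},{"x": -0.01,"y": 0,"z": 0.7,"wx": 0,"wy": 0,"wz": 0},{"x": -0.01,"y": 0,"z": 0.9,"wx": 0,"wy": 0,"wz": 0},{"x": -0.01,"y": 0,"z": 0.99,"wx": 0,"wy": 0,"wz": 0},{"x": -0.01,"y": 0,"z": 0.99,"wx": 0,"wy": 0,"wz": 0}])

```text
time_s: 17.4
ee_pos: [583.4, 320.4, 12.1]
eef_rot: [0.0, 0.995, 0.098, -0.002]
contact_force: [-0.2, -0.4, 0.6]
grip_width: 1.003
grasp_force: 0.0
```

drive_tool(plan=[{"x": 0,"y": 0,"z": 0,"wx": 0,"wy": 0,"wz": 0},{"x": 0,"y": 0,"z": 0,"wx": 0,"wy": 0,"wz": 0},{"x": 0,"y": 0,"z": 0,"wx": 0,"wy": 0,"wz": 0}])

```text
time_s: 17.65
ee_pos: [586.2, 321.9, 15.8]
eef_rot: [-0.0, 0.995, 0.098, 0.002]
contact_force: [-0.4, -1.0, 0.6]
grip_width: 1.005
grasp_force: 0.0
```

drive_tool(plan=[{"x": 0,"y": 0,"z": 0,"wx": 0,"wy": 0,"wz": 0},{"x": 0,"y": 0,"z": 0,"wx": 0,"wy": 0,"wz": 0},{"x": 0,"y": 0,"z": 0,"wx": 0,"wy": 0,"wz": 0},{"x": 0,"y": 0,"z": 0,"wx": 0,"wy": 0,"wz": 0},{"x": 0,"y": 0,"z": 0,"wx": 0,"wy": 0,"wz": 0}], hand=-1)

```text
time_s: 18.07
ee_pos: [585.3, 321.6, 14.8]
eef_rot: [-0.0, 0.995, 0.098, 0.001]
contact_force: [-1.8, -0.0, 5.0]
grip_width: 0.645
grasp_force: 32.1
```

```bash
python3 -c "
from h import *
st();go((586.5,320,290,0.197),(556,0,290,.197))"
```

```text
t 18.1 pos [585.3 321.6  14.8] phi 0.1973 q [ 0.34  0.86  1.45 -0.    0.83  1.71] F [-1.8 -0.   5. ] w 0.645 g 32.1
[ 0.004  0.006 -0.917  0.     0.     0.   ] rows 4
[ 0.004  0.006 -0.917  0.     0.     0.   ] rows 4
[ 0.003  0.006 -0.917  0.     0.     0.   ] rows 4
[-0.231  0.77   0.     0.     0.     0.   ] rows 3
[-0.231  0.77   0.     0.     0.     0.   ] rows 3
[-0.231  0.77   0.     0.     0.     0.   ] rows 3
[-0.231  0.77   0.     0.     0.     0.   ] rows 3
```

drive_tool(plan=[{"x": 0,"y": 0,"z": -0.3,"wx": 0,"wy": 0,"wz": 0},{"x": 0,"y": 0,"z": -0.6,"wx": 0,"wy": 0,"wz": 0},{"x": 0,"y": 0,"z": -0.92,"wx": 0,"wy": 0,"wz": 0},{"x": 0,"y": 0,"z": -0.92,"wx": 0,"wy": 0,"wz": 0}])

```text
time_s: 18.4
ee_pos: [588.8, 323.0, 112.2]
eef_rot: [-0.001, 0.995, 0.099, 0.006]
contact_force: [1.0, 0.5, -0.1]
grip_width: 0.641
grasp_force: 32.2
```

drive_tool(plan=[{"x": 0,"y": 0,"z": -0.92,"wx": 0,"wy": 0,"wz": 0},{"x": 0,"y": 0,"z": -0.92,"wx": 0,"wy": 0,"wz": 0},{"x": 0,"y": 0,"z": -0.92,"wx": 0,"wy": 0,"wz": 0},{"x": 0,"y": 0,"z": -0.92,"wx": 0,"wy": 0,"wz": 0}])

```text
time_s: 18.73
ee_pos: [587.1, 322.4, 201.8]
eef_rot: [-0.001, 0.995, 0.099, 0.004]
contact_force: [0.1, 0.4, -0.3]
grip_width: 0.647
grasp_force: 32.3
```

drive_tool(plan=[{"x": 0,"y": 0,"z": -0.92,"wx": 0,"wy": 0,"wz": 0},{"x": 0,"y": 0,"z": -0.92,"wx": 0,"wy": 0,"wz": 0},{"x": 0,"y": 0,"z": -0.92,"wx": 0,"wy": 0,"wz": 0},{"x": 0,"y": 0,"z": -0.92,"wx": 0,"wy": 0,"wz": 0}])

```text
time_s: 19.07
ee_pos: [586.1, 322.0, 292.1]
eef_rot: [-0.001, 0.995, 0.098, 0.003]
contact_force: [-0.3, -0.5, -1.7]
grip_width: 0.646
grasp_force: 32.3
```

drive_tool(plan=[{"x": -0.219,"y": 0.76,"z": 0,"wx": 0,"wy": 0,"wz": 0},{"x": -0.219,"y": 0.76,"z": 0,"wx": 0,"wy": 0,"wz": 0},{"x": -0.219,"y": 0.76,"z": 0,"wx": 0,"wy": 0,"wz": 0},{"x": -0.219,"y": 0.76,"z": 0,"wx": 0,"wy": 0,"wz": 0}])

```text
time_s: 19.4
ee_pos: [576.5, 240.5, 286.2]
eef_rot: [0.0, 0.995, 0.097, -0.003]
contact_force: [0.1, 0.8, -0.4]
grip_width: 0.644
grasp_force: 32.4
```

drive_tool(plan=[{"x": -0.219,"y": 0.76,"z": 0,"wx": 0,"wy": 0,"wz": 0},{"x": -0.219,"y": 0.76,"z": 0,"wx": 0,"wy": 0,"wz": 0},{"x": -0.219,"y": 0.76,"z": 0,"wx": 0,"wy": 0,"wz": 0},{"x": -0.219,"y": 0.76,"z": 0,"wx": 0,"wy": 0,"wz": 0}])

```text
time_s: 19.73
ee_pos: [570.8, 163.1, 287.7]
eef_rot: [-0.0, 0.995, 0.097, -0.002]
contact_force: [-0.4, 0.7, -1.3]
grip_width: 0.647
grasp_force: 32.5
```

drive_tool(plan=[{"x": -0.219,"y": 0.76,"z": 0,"wx": 0,"wy": 0,"wz": 0},{"x": -0.219,"y": 0.76,"z": 0,"wx": 0,"wy": 0,"wz": 0},{"x": -0.219,"y": 0.76,"z": 0,"wx": 0,"wy": 0,"wz": 0},{"x": -0.219,"y": 0.76,"z": 0,"wx": 0,"wy": 0,"wz": 0}])

```text
time_s: 20.07
ee_pos: [564.9, 85.1, 288.5]
eef_rot: [-0.001, 0.995, 0.098, -0.001]
contact_force: [0.3, 0.4, -0.4]
grip_width: 0.647
grasp_force: 32.6
```

drive_tool(plan=[{"x": -0.219,"y": 0.76,"z": 0,"wx": 0,"wy": 0,"wz": 0},{"x": -0.219,"y": 0.76,"z": 0,"wx": 0,"wy": 0,"wz": 0},{"x": -0.219,"y": 0.76,"z": 0,"wx": 0,"wy": 0,"wz": 0},{"x": -0.219,"y": 0.76,"z": 0,"wx": 0,"wy": 0,"wz": 0}])

```text
time_s: 20.4
ee_pos: [558.7, 6.7, 289.0]
eef_rot: [-0.001, 0.995, 0.098, -0.0]
contact_force: [-0.6, 0.4, -0.6]
grip_width: 0.645
grasp_force: 32.6
```

Run:
```python
from h import *
s=shot("wrist"); st(); W=cloud(s)
T=(W-arm.get_state()["ee_pos"])@TR(0.197).as_matrix()
P=T[(np.abs(T[...,1])<26)&(np.abs(T[...,0])<40)&(T[...,2]>-45)&(T[...,2]<40)]; print(np.percentile(P,[1,50,99],axis=0).round(1))
go((552.8,-72.4,290,.197),(552.8,-72.4,260,.197))
```

```text
t 20.4 pos [558.5   7.7 289.1] phi 0.1974 q [-0.19  0.37  1.53  0.    1.24  1.19] F [-0.  -0.3  1. ] w 0.644 g 32.6
[[-23.  -24.2 -30.7]
 [ 10.5   1.  -29.2]
 [ 29.1  25.1  10.3]]
[-0.213  0.774 -0.011 -0.001  0.     0.   ] rows 3
[0.  0.  0.3 0.  0.  0. ] rows 2
```

drive_tool(plan=[{"x": -0.222,"y": 0.776,"z": 0,"wx": 0,"wy": 0,"wz": 0},{"x": -0.222,"y": 0.776,"z": 0,"wx": 0,"wy": 0,"wz": 0},{"x": -0.222,"y": 0.776,"z": 0,"wx": 0,"wy": 0,"wz": 0},{"x": -0.222,"y": 0.776,"z": 0,"wx": 0,"wy": 0,"wz": 0},{"x": -0.222,"y": 0.776,"z": 0,"wx": 0,"wy": 0,"wz": 0}])

```text
time_s: 20.87
ee_pos: [552.0, -72.4, 289.3]
eef_rot: [-0.001, 0.995, 0.099, -0.0]
contact_force: [-1.0, -0.0, 0.0]
grip_width: 0.644
grasp_force: 32.6
```

drive_tool(plan=[{"x": 0,"y": 0,"z": 0.3,"wx": 0,"wy": 0,"wz": 0},{"x": 0,"y": 0,"z": 0.3,"wx": 0,"wy": 0,"wz": 0},{"x": 0,"y": 0,"z": 0.3,"wx": 0,"wy": 0,"wz": 0},{"x": 0,"y": 0,"z": 0.3,"wx": 0,"wy": 0,"wz": 0}])

```text
time_s: 21.2
ee_pos: [552.0, -73.0, 260.0]
eef_rot: [-0.0, 0.995, 0.099, 0.0]
contact_force: [0.6, 0.7, -0.7]
grip_width: 0.642
grasp_force: 32.6
```

Run:
```python
from h import *
st(); go((552,-72.6,230,.197))
```

```text
t 21.2 pos [552. -73. 260.] phi 0.1991 q [-0.33  0.4   1.57  0.    1.17  1.04] F [ 0.6  0.7 -0.7] w 0.642 g 32.6
[ 0.    -0.004  0.3    0.     0.     0.001] rows 2
```

drive_tool(plan=[{"x": 0,"y": 0,"z": 0.1,"wx": 0,"wy": 0,"wz": 0},{"x": 0,"y": 0,"z": 0.18,"wx": 0,"wy": 0,"wz": 0},{"x": 0,"y": 0,"z": 0.25,"wx": 0,"wy": 0,"wz": 0},{"x": 0,"y": 0,"z": 0.3,"wx": 0,"wy": 0,"wz": 0},{"x": 0,"y": 0,"z": 0.3,"wx": 0,"wy": 0,"wz": 0}])

```text
time_s: 21.62
ee_pos: [550.8, -74.1, 228.1]
eef_rot: [-0.001, 0.995, 0.098, -0.001]
contact_force: [0.1, -0.6, 0.3]
grip_width: 0.642
grasp_force: 32.6
```

```bash
python3 -c "
from h import *
st()"
```

```text
t 21.6 pos [550.8 -74.1 228.1] phi 0.1969 q [-0.33  0.44  1.61  0.    1.1   1.04] F [ 0.1 -0.6  0.3] w 0.642 g 32.6
```

drive_tool(plan=[{"x": 0,"y": 0,"z": 0,"wx": 0,"wy": 0,"wz": 0},{"x": 0,"y": 0,"z": 0,"wx": 0,"wy": 0,"wz": 0},{"x": 0,"y": 0,"z": 0,"wx": 0,"wy": 0,"wz": 0},{"x": 0,"y": 0,"z": 0,"wx": 0,"wy": 0,"wz": 0},{"x": 0,"y": 0,"z": 0,"wx": 0,"wy": 0,"wz": 0}], hand=1)

```text
time_s: 22.03
ee_pos: [552.0, -74.4, 230.0]
eef_rot: [0.0, 0.995, 0.098, 0.0]
contact_force: [-0.7, 0.4, -0.0]
grip_width: 0.995
grasp_force: 0.0
```

drive_tool(plan=[{"x": 0,"y": 0,"z": -0.8,"wx": 0,"wy": 0,"wz": 0},{"x": 0,"y": 0,"z": -0.8,"wx": 0,"wy": 0,"wz": 0},{"x": 0,"y": 0,"z": -0.8,"wx": 0,"wy": 0,"wz": 0},{"x": 0,"y": 0,"z": -0.8,"wx": 0,"wy": 0,"wz": 0}])

```text
time_s: 22.37
ee_pos: [553.3, -74.9, 312.6]
eef_rot: [0.001, 0.995, 0.098, 0.003]
contact_force: [-0.4, -0.1, -0.9]
grip_width: 1.0
grasp_force: 0.0
```

drive_tool(plan=[{"x": 0,"y": 0.87,"z": 0,"wx": 0,"wy": 0,"wz": 0},{"x": 0,"y": 0.87,"z": 0,"wx": 0,"wy": 0,"wz": 0},{"x": 0,"y": 0.87,"z": 0,"wx": 0,"wy": 0,"wz": 0},{"x": 0,"y": 0.87,"z": 0,"wx": 0,"wy": 0,"wz": 0}], hand=0)

```text
time_s: 22.7
ee_pos: [568.4, -161.8, 307.8]
eef_rot: [-0.001, 0.995, 0.097, -0.001]
contact_force: [0.2, -0.4, -0.6]
grip_width: 0.5
grasp_force: 0.0
```

drive_tool(plan=[{"x": 0,"y": 0.87,"z": 0.2,"wx": 0,"wy": 0,"wz": 0},{"x": 0,"y": 0.87,"z": 0.2,"wx": 0,"wy": 0,"wz": 0},{"x": 0,"y": 0.87,"z": 0.2,"wx": 0,"wy": 0,"wz": 0},{"x": 0,"y": 0.87,"z": 0.2,"wx": 0,"wy": 0,"wz": 0}])

```text
time_s: 23.03
ee_pos: [585.0, -245.8, 287.1]
eef_rot: [-0.001, 0.995, 0.097, -0.002]
contact_force: [0.4, 0.9, -0.2]
grip_width: 0.499
grasp_force: 0.0
```

Run:
```python
from h import *
st(); s=shot("wrist"); cv2.imwrite("pics/w8.png",s[0]["color"]); W=cloud(s)
m=(W[...,2]>76)&(W[...,2]<90)&(np.hypot(W[...,0]-587,W[...,1]+244)<40); P=W[m]; print(len(P),P.mean(0),cv2.minAreaRect(P[:,:2].astype(np.float32)))
# inside tube heights
d=np.hypot(W[...,0]-553.3,W[...,1]+72.5); print("stack",np.percentile(W[(d<24)][:,2],[5,25,50,75,95]))
go((587.5,-244,120,.197),(587.5,-244,47,.197))
```

```text
t 23.0 pos [ 585.  -245.8  287.1] phi 0.1946 q [-0.57  0.49  1.34  0.    1.32  0.8 ] F [ 0.4  0.9 -0.2] w 0.499 g 0.0
326 [ 588.48640185 -244.86798675   81.88614296] ((587.6981811523438, -245.07403564453125), (33.97321319580078, 13.1953125), 11.042591094970703)Traceback (most recent call last):
  File "<stdin>", line 5, in <module>
    return _quantile_unchecked(
        a, q, axis, out, overwrite_input, method, keepdims, weights)
    return _ureduce(a,
                    func=_quantile_ureduce_func,
    ...<5 lines>...
                    overwrite_input=overwrite_input,
                    method=method)
    r = func(a, **kwargs)
    result = _quantile(arr,
                       quantiles=q,
    ...<2 lines>...
                       out=out,
                       weights=wgt)
    slices_having_nans = np.isnan(arr[-1, ...])
                                  ~~~^^^^^^^^^
IndexError: index -1 is out of bounds for axis 0 with size 0
```

View pics/w8.png

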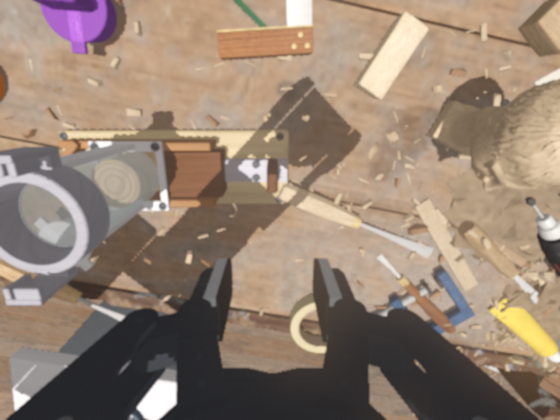

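The wrist view shows the tab at (272,178), the head block at (195,175), and a blank seen through the tube at (118,182). I'm descending on the tab.

Run:
```python
from h import *
s=shot("wrist"); W=cloud(s); print(W[182,118],W[175,195],W[190,112], ray(s,118,182,103), ray(s,118,182,59))
go((587.5,-244.8,120,.197),(587.5,-244.8,47,.197))
```

```text
[574.86957509 -99.8878957  158.18141102] [ 568.07971813 -146.96349485   55.3529959 ] [ 571.69603939 -102.08383475  173.40360096] [555.97964319 -73.88316036 103.        ] [540.91737877 -53.14776534  59.        ]
[0.012 0.013 0.843 0.    0.    0.   ] rows 4
[0.011 0.011 0.843 0.    0.    0.   ] rows 4
[0.   0.   0.73 0.   0.   0.  ] rows 3
```

drive_tool(plan=[{"x": 0.012,"y": 0.012,"z": 0.85,"wx": 0,"wy": 0,"wz": 0},{"x": 0.012,"y": 0.012,"z": 0.85,"wx": 0,"wy": 0,"wz": 0},{"x": 0.012,"y": 0.012,"z": 0.85,"wx": 0,"wy": 0,"wz": 0},{"x": 0.012,"y": 0.012,"z": 0.85,"wx": 0,"wy": 0,"wz": 0}])

```text
time_s: 23.47
ee_pos: [585.5, -242.9, 202.8]
eef_rot: [-0.002, 0.995, 0.099, -0.003]
contact_force: [0.3, 0.8, 0.5]
grip_width: 0.499
grasp_force: 0.0
```

drive_tool(plan=[{"x": 0.012,"y": 0.0,"z": 0.85,"wx": 0,"wy": 0,"wz": 0},{"x": 0.012,"y": 0.0,"z": 0.85,"wx": 0,"wy": 0,"wz": 0},{"x": 0.012,"y": 0.0,"z": 0.85,"wx": 0,"wy": 0,"wz": 0},{"x": 0.012,"y": 0.0,"z": 0.85,"wx": 0,"wy": 0,"wz": 0}])

```text
time_s: 23.8
ee_pos: [588.2, -244.7, 119.9]
eef_rot: [-0.001, 0.995, 0.099, -0.001]
contact_force: [0.1, -1.0, 1.4]
grip_width: 0.5
grasp_force: 0.0
```

Run:
```python
from h import *
st(); go((587.7,-245,47,.197))
```

```text
t 23.8 pos [ 588.2 -244.7  119.9] phi 0.198 q [-0.57  0.68  1.49  0.    0.97  0.8 ] F [ 0.1 -1.   1.4] w 0.5 g 0.0
[-0.004  0.004  0.729 -0.001  0.001  0.   ] rows 3
```

drive_tool(plan=[{"x": 0,"y": 0,"z": 0.25,"wx": 0,"wy": 0,"wz": 0},{"x": 0,"y": 0,"z": 0.5,"wx": 0,"wy": 0,"wz": 0},{"x": 0,"y": 0,"z": 0.73,"wx": 0,"wy": 0,"wz": 0},{"x": 0,"y": 0,"z": 0.73,"wx": 0,"wy": 0,"wz": 0}])

```text
time_s: 24.13
ee_pos: [588.6, -245.5, 47.2]
eef_rot: [-0.0, 0.995, 0.099, -0.0]
contact_force: [-1.2, 0.6, 0.1]
grip_width: 0.5
grasp_force: 0.0
```

drive_tool(plan=[{"x": 0,"y": 0,"z": 0,"wx": 0,"wy": 0,"wz": 0},{"x": 0,"y": 0,"z": 0,"wx": 0,"wy": 0,"wz": 0},{"x": 0,"y": 0,"z": 0,"wx": 0,"wy": 0,"wz": 0},{"x": 0,"y": 0,"z": 0,"wx": 0,"wy": 0,"wz": 0},{"x": 0,"y": 0,"z": 0,"wx": 0,"wy": 0,"wz": 0}], hand=-1, grip_force=50)

```text
time_s: 24.55
ee_pos: [590.1, -244.2, 50.5]
eef_rot: [-0.0, 0.995, 0.098, 0.002]
contact_force: [0.6, 6.4, 4.9]
grip_width: 0.156
grasp_force: 49.4
```

Run:
```python
from h import *
st()
```

```text
t 24.6 pos [ 590.1 -244.2   50.5] phi 0.1961 q [-0.57  0.78  1.52  0.    0.84  0.8 ] F [0.6 6.4 4.9] w 0.156 g 49.4
```

drive_tool(plan=[{"x": 0,"y": -0.08,"z": 0,"wx": 0,"wy": 0,"wz": 0},{"x": 0,"y": -0.18,"z": 0,"wx": 0,"wy": 0,"wz": 0},{"x": 0,"y": -0.28,"z": 0,"wx": 0,"wy": 0,"wz": 0},{"x": 0,"y": -0.38,"z": 0,"wx": 0,"wy": 0,"wz": 0},{"x": 0,"y": -0.42,"z": 0,"wx": 0,"wy": 0,"wz": 0}])

```text
time_s: 24.97
ee_pos: [582.5, -205.4, 50.5]
eef_rot: [0.002, 0.995, 0.098, 0.003]
contact_force: [0.5, -4.1, 7.2]
grip_width: 0.155
grasp_force: 49.8
```

drive_tool(plan=[{"x": 0,"y": -0.06,"z": 0,"wx": 0,"wy": 0,"wz": 0},{"x": 0,"y": -0.12,"z": 0,"wx": 0,"wy": 0,"wz": 0},{"x": 0,"y": -0.18,"z": 0,"wx": 0,"wy": 0,"wz": 0},{"x": 0,"y": -0.22,"z": 0,"wx": 0,"wy": 0,"wz": 0},{"x": 0,"y": -0.24,"z": 0,"wx": 0,"wy": 0,"wz": 0}])

```text
time_s: 25.38
ee_pos: [578.0, -182.3, 50.5]
eef_rot: [0.002, 0.995, 0.098, 0.003]
contact_force: [0.4, -3.5, 8.0]
grip_width: 0.152
grasp_force: 50.0
```

Run:
```python
from h import *
st(); p=arm.get_state()["ee_pos"]; print("travel",(p-np.array([590.1,-244.2,50.5]))@np.array([-np.sin(.197),np.cos(.197),0]))
```

```text
t 25.4 pos [ 578.  -182.3   50.5] phi 0.197 q [-0.49  0.75  1.62 -0.    0.77  0.88] F [ 0.4 -3.5  8. ] w 0.152 g 50.0
travel 63.071032363839684
```

Another ~8 mm to the stop, slowly.

drive_tool(plan=[{"x": 0,"y": -0.03,"z": 0,"wx": 0,"wy": 0,"wz": 0},{"x": 0,"y": -0.05,"z": 0,"wx": 0,"wy": 0,"wz": 0},{"x": 0,"y": -0.07,"z": 0,"wx": 0,"wy": 0,"wz": 0},{"x": 0,"y": -0.08,"z": 0,"wx": 0,"wy": 0,"wz": 0},{"x": 0,"y": -0.08,"z": 0,"wx": 0,"wy": 0,"wz": 0}])

```text
time_s: 25.8
ee_pos: [576.5, -175.1, 50.5]
eef_rot: [0.003, 0.995, 0.098, 0.003]
contact_force: [-0.1, -3.2, 8.5]
grip_width: 0.155
grasp_force: 50.0
```

Run:
```python
from h import *
st(); p=arm.get_state()["ee_pos"]; print("travel",(p-np.array([590.1,-244.2,50.5]))@np.array([-np.sin(.197),np.cos(.197),0]))
```

```text
t 25.8 pos [ 576.5 -175.1   50.5] phi 0.1969 q [-0.48  0.74  1.62 -0.    0.77  0.9 ] F [-0.1 -3.2  8.5] w 0.155 g 50.0
travel 70.45598465329219
```

drive_tool(plan=[{"x": 0,"y": -0.015,"z": 0,"wx": 0,"wy": 0,"wz": 0},{"x": 0,"y": -0.025,"z": 0,"wx": 0,"wy": 0,"wz": 0},{"x": 0,"y": -0.025,"z": 0,"wx": 0,"wy": 0,"wz": 0}])

```text
time_s: 26.05
ee_pos: [576.6, -175.1, 50.5]
eef_rot: [0.004, 0.995, 0.099, 0.004]
contact_force: [-0.8, -10.1, 6.3]
grip_width: 0.159
grasp_force: 49.9
```

drive_tool(plan=[{"x": 0,"y": 0.08,"z": 0,"wx": 0,"wy": 0,"wz": 0},{"x": 0,"y": 0.18,"z": 0,"wx": 0,"wy": 0,"wz": 0},{"x": 0,"y": 0.28,"z": 0,"wx": 0,"wy": 0,"wz": 0},{"x": 0,"y": 0.36,"z": 0,"wx": 0,"wy": 0,"wz": 0},{"x": 0,"y": 0.42,"z": 0,"wx": 0,"wy": 0,"wz": 0}])

```text
time_s: 26.47
ee_pos: [583.9, -212.5, 50.4]
eef_rot: [0.001, 0.995, 0.098, 0.003]
contact_force: [0.7, 2.7, 9.1]
grip_width: 0.162
grasp_force: 50.5
```

drive_tool(plan=[{"x": 0,"y": 0.08,"z": 0,"wx": 0,"wy": 0,"wz": 0},{"x": 0,"y": 0.16,"z": 0,"wx": 0,"wy": 0,"wz": 0},{"x": 0,"y": 0.22,"z": 0,"wx": 0,"wy": 0,"wz": 0},{"x": 0,"y": 0.28,"z": 0,"wx": 0,"wy": 0,"wz": 0},{"x": 0,"y": 0.3,"z": 0,"wx": 0,"wy": 0,"wz": 0}])

```text
time_s: 26.88
ee_pos: [589.8, -242.3, 50.4]
eef_rot: [0.001, 0.995, 0.098, 0.003]
contact_force: [-0.7, 1.4, 8.8]
grip_width: 0.158
grasp_force: 50.4
```

drive_tool(plan=[{"x": 0,"y": 0.02,"z": 0,"wx": 0,"wy": 0,"wz": 0},{"x": 0,"y": 0.03,"z": 0,"wx": 0,"wy": 0,"wz": 0},{"x": 0,"y": 0.03,"z": 0,"wx": 0,"wy": 0,"wz": 0}])

```text
time_s: 27.13
ee_pos: [590.2, -244.3, 50.5]
eef_rot: [0.001, 0.995, 0.098, 0.003]
contact_force: [0.8, 2.3, 9.3]
grip_width: 0.155
grasp_force: 50.4
```

drive_tool(plan=[{"x": 0,"y": 0.02,"z": 0,"wx": 0,"wy": 0,"wz": 0},{"x": 0,"y": 0.03,"z": 0,"wx": 0,"wy": 0,"wz": 0},{"x": 0,"y": 0.03,"z": 0,"wx": 0,"wy": 0,"wz": 0}])

```text
time_s: 27.38
ee_pos: [590.1, -244.3, 50.4]
eef_rot: [-0.001, 0.995, 0.098, 0.002]
contact_force: [0.6, 9.5, 11.2]
grip_width: 0.157
grasp_force: 50.8
```

drive_tool(plan=[{"x": 0,"y": -0.03,"z": 0,"wx": 0,"wy": 0,"wz": 0},{"x": 0,"y": -0.03,"z": 0,"wx": 0,"wy": 0,"wz": 0},{"x": 0,"y": -0.03,"z": 0,"wx": 0,"wy": 0,"wz": 0},{"x": 0,"y": -0.03,"z": 0,"wx": 0,"wy": 0,"wz": 0}], hand=0)

```text
time_s: 27.72
ee_pos: [588.4, -244.7, 47.2]
eef_rot: [0.001, 0.995, 0.098, 0.0]
contact_force: [-0.3, -0.6, -0.2]
grip_width: 0.5
grasp_force: 0.0
```

drive_tool(plan=[{"x": 0,"y": 0,"z": -0.2,"wx": 0,"wy": 0,"wz": 0},{"x": 0,"y": 0,"z": -0.5,"wx": 0,"wy": 0,"wz": 0},{"x": 0,"y": 0,"z": -0.9,"wx": 0,"wy": 0,"wz": 0},{"x": 0,"y": 0,"z": -0.9,"wx": 0,"wy": 0,"wz": 0}])

```text
time_s: 28.05
ee_pos: [592.4, -247.3, 143.9]
eef_rot: [0.005, 0.995, 0.098, 0.006]
contact_force: [2.0, 0.1, 1.7]
grip_width: 0.497
grasp_force: 0.0
```

drive_tool(plan=[{"x": 0,"y": 0,"z": -0.9,"wx": 0,"wy": 0,"wz": 0},{"x": 0,"y": 0,"z": -0.9,"wx": 0,"wy": 0,"wz": 0},{"x": 0,"y": 0,"z": -0.9,"wx": 0,"wy": 0,"wz": 0},{"x": 0,"y": 0,"z": -0.9,"wx": 0,"wy": 0,"wz": 0}])

```text
time_s: 28.38
ee_pos: [590.4, -246.1, 230.9]
eef_rot: [0.003, 0.995, 0.098, 0.004]
contact_force: [-0.4, -0.1, 0.4]
grip_width: 0.503
grasp_force: 0.0
```

drive_tool(plan=[{"x": 0,"y": 0,"z": -0.9,"wx": 0,"wy": 0,"wz": 0},{"x": 0,"y": 0,"z": -0.9,"wx": 0,"wy": 0,"wz": 0},{"x": 0,"y": 0,"z": -0.9,"wx": 0,"wy": 0,"wz": 0},{"x": 0,"y": 0,"z": -0.9,"wx": 0,"wy": 0,"wz": 0}])

```text
time_s: 28.72
ee_pos: [589.4, -245.3, 319.0]
eef_rot: [0.002, 0.995, 0.098, 0.002]
contact_force: [0.5, -0.1, -0.0]
grip_width: 0.502
grasp_force: 0.0
```

Run:
```python
from h import *
st(); s=shot("wrist"); c=shot("scene"); W=cloud(s)
m=(W[...,2]>76)&(W[...,2]<90)&(np.hypot(W[...,0]-587,W[...,1]+244)<60); P=W[m]; print("tab",cv2.minAreaRect(P[:,:2].astype(np.float32)))
cv2.imwrite("pics/m9.png",np.hstack([s[0]["color"],cv2.resize(c[0]["color"][195:300,200:260],(240,420),interpolation=cv2.INTER_CUBIC)]))
go((450,-100,320,1.3),(425,-30,260,2.42))
```

```text
t 28.7 pos [ 589.4 -245.3  319. ] phi 0.1969 q [-0.57  0.46  1.29 -0.    1.38  0.8 ] F [ 0.5 -0.1 -0. ] w 0.502 g 0.0
tab ((587.6199951171875, -245.2041015625), (33.84059524536133, 13.06258773803711), 11.032755851745605)
[-0.355 -0.56  -0.016  0.     0.    -0.117] rows 4
[-0.13  -0.65  -0.017  0.     0.    -0.117] rows 4
[ 0.113 -0.653 -0.018  0.     0.    -0.117] rows 4
[ 0.304 -0.214  0.3    0.     0.    -0.178] rows 5
[ 0.371 -0.02   0.3    0.     0.    -0.178] rows 5
```

View pics/m9.png

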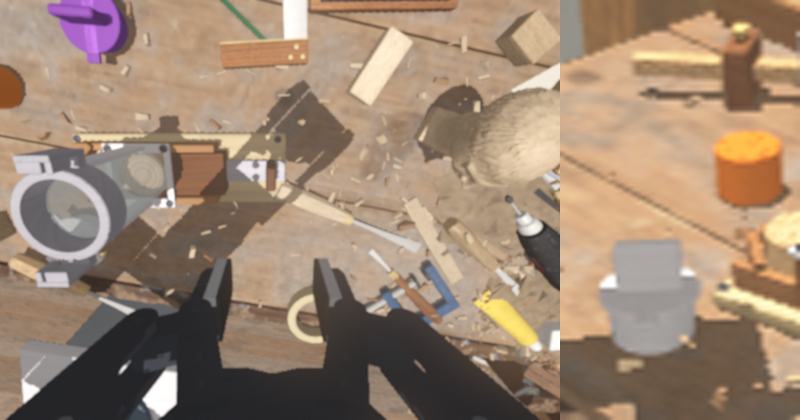

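The picture shows a fed blank in the nest at right (785,230), one blank at the tube's foot (150,172), and the tab back. The stopper is standing at right (650,295). I'm heading there.

drive_tool(plan=[{"x": -0.355,"y": -0.56,"z": 0,"wx": 0,"wy": 0,"wz": -0.117},{"x": -0.355,"y": -0.56,"z": 0,"wx": 0,"wy": 0,"wz": -0.117},{"x": -0.355,"y": -0.56,"z": 0,"wx": 0,"wy": 0,"wz": -0.117},{"x": -0.355,"y": -0.56,"z": 0,"wx": 0,"wy": 0,"wz": -0.117}])

```text
time_s: 29.15
ee_pos: [540.0, -194.4, 313.5]
eef_rot: [-0.003, 0.96, 0.28, -0.002]
contact_force: [-0.2, -0.2, -0.4]
grip_width: 0.5
grasp_force: 0.0
```

drive_tool(plan=[{"x": -0.13,"y": -0.65,"z": 0,"wx": 0,"wy": 0,"wz": -0.117},{"x": -0.13,"y": -0.65,"z": 0,"wx": 0,"wy": 0,"wz": -0.117},{"x": -0.13,"y": -0.65,"z": 0,"wx": 0,"wy": 0,"wz": -0.117},{"x": -0.13,"y": -0.65,"z": 0,"wx": 0,"wy": 0,"wz": -0.117}])

```text
time_s: 29.48
ee_pos: [495.4, -147.5, 314.8]
eef_rot: [-0.001, 0.893, 0.449, -0.001]
contact_force: [0.4, -1.4, -0.4]
grip_width: 0.5
grasp_force: 0.0
```

drive_tool(plan=[{"x": 0.113,"y": -0.653,"z": 0,"wx": 0,"wy": 0,"wz": -0.117},{"x": 0.113,"y": -0.653,"z": 0,"wx": 0,"wy": 0,"wz": -0.117},{"x": 0.113,"y": -0.653,"z": 0,"wx": 0,"wy": 0,"wz": -0.117},{"x": 0.113,"y": -0.653,"z": 0,"wx": 0,"wy": 0,"wz": -0.117}])

```text
time_s: 29.82
ee_pos: [450.6, -100.2, 315.7]
eef_rot: [-0.001, 0.797, 0.604, -0.0]
contact_force: [-0.1, 0.2, 0.3]
grip_width: 0.5
grasp_force: 0.0
```

drive_tool(plan=[{"x": 0.304,"y": -0.214,"z": 0.3,"wx": 0,"wy": 0,"wz": -0.178},{"x": 0.304,"y": -0.214,"z": 0.3,"wx": 0,"wy": 0,"wz": -0.178},{"x": 0.304,"y": -0.214,"z": 0.3,"wx": 0,"wy": 0,"wz": -0.178},{"x": 0.304,"y": -0.214,"z": 0.3,"wx": 0,"wy": 0,"wz": -0.178},{"x": 0.304,"y": -0.214,"z": 0.3,"wx": 0,"wy": 0,"wz": -0.178}])

```text
time_s: 30.23
ee_pos: [439.7, -66.4, 285.8]
eef_rot: [-0.0, 0.599, 0.8, -0.0]
contact_force: [0.0, -0.0, 0.1]
grip_width: 0.495
grasp_force: 0.0
```

drive_tool(plan=[{"x": 0.371,"y": -0.02,"z": 0.3,"wx": 0,"wy": 0,"wz": -0.178},{"x": 0.371,"y": -0.02,"z": 0.3,"wx": 0,"wy": 0,"wz": -0.178},{"x": 0.371,"y": -0.02,"z": 0.3,"wx": 0,"wy": 0,"wz": -0.178},{"x": 0.371,"y": -0.02,"z": 0.3,"wx": 0,"wy": 0,"wz": -0.178},{"x": 0.371,"y": -0.02,"z": 0.3,"wx": 0,"wy": 0,"wz": -0.178}])

```text
time_s: 30.65
ee_pos: [427.4, -31.3, 255.8]
eef_rot: [-0.0, 0.355, 0.935, -0.0]
contact_force: [-0.6, 0.7, -0.2]
grip_width: 0.498
grasp_force: 0.0
```

Run:
```python
from h import *
st(); s=shot("wrist"); W=cloud(s); cv2.imwrite("pics/w10.png",s[0]["color"])
m=(np.abs(W[...,2]-77)<8)&(np.hypot(W[...,0]-425,W[...,1]-28)<90); P=W[m]; print(len(P),P.mean(0),cv2.minAreaRect(P[:,:2].astype(np.float32)))
w=np.linalg.svd(P[:,:2]-P[:,:2].mean(0))[2][0]; print("wing ang",np.degrees(np.arctan2(w[1],w[0])))
```

```text
t 30.6 pos [427.4 -31.3 255.8] phi 2.4154 q [-0.33  0.23  1.87 -0.    1.05 -1.18] F [-0.6  0.7 -0.2] w 0.498 g 0.0
539 [425.3237602   28.31870925  77.2289738 ] ((426.3453063964844, 28.222469329833984), (12.271486282348633, 48.363407135009766), 47.94940948486328)
wing ang -41.74919631909675
```

Run:
```python
from h import *
go((425.3,28.2,140,2.42),(425.3,28.2,51,2.42))
```

```text
[ 0.206  0.216  0.58   0.     0.    -0.001] rows 3
[ 0.205  0.216  0.58   0.     0.    -0.001] rows 3
[0.   0.   0.89 0.   0.   0.  ] rows 4
```

drive_tool(plan=[{"x": 0.411,"y": 0.432,"z": 0.4,"wx": 0,"wy": 0,"wz": -0.001},{"x": 0.411,"y": 0.432,"z": 0.4,"wx": 0,"wy": 0,"wz": -0.001},{"x": 0.411,"y": 0.432,"z": 0.4,"wx": 0,"wy": 0,"wz": -0.001},{"x": 0.411,"y": 0.432,"z": 0.4,"wx": 0,"wy": 0,"wz": -0.001}])

```text
time_s: 31.03
ee_pos: [424.0, 29.5, 215.4]
eef_rot: [-0.001, 0.354, 0.935, -0.0]
contact_force: [0.4, -0.0, -0.2]
grip_width: 0.501
grasp_force: 0.0
```

drive_tool(plan=[{"x": 0,"y": 0,"z": 0.76,"wx": 0,"wy": 0,"wz": 0},{"x": 0,"y": 0,"z": 0.76,"wx": 0,"wy": 0,"wz": 0},{"x": 0,"y": 0,"z": 0.76,"wx": 0,"wy": 0,"wz": 0},{"x": 0,"y": 0,"z": 0.76,"wx": 0,"wy": 0,"wz": 0},{"x": 0,"y": 0,"z": 0.76,"wx": 0,"wy": 0,"wz": 0}])

```text
time_s: 31.45
ee_pos: [425.4, 28.3, 141.8]
eef_rot: [0.001, 0.354, 0.935, 0.0]
contact_force: [-0.4, -0.8, -0.1]
grip_width: 0.502
grasp_force: 0.0
```

Run:
```python
from h import *
st();go((425.3,28.2,51,2.42))
```

```text
t 31.4 pos [425.4  28.3 141.8] phi 2.4189 q [-0.2   0.42  2.01 -0.    0.71 -1.04] F [-0.4 -0.8 -0.1] w 0.502 g 0.0
[ 0.002 -0.003  0.908  0.     0.001  0.   ] rows 4
```

drive_tool(plan=[{"x": 0,"y": 0,"z": 0.3,"wx": 0,"wy": 0,"wz": 0},{"x": 0,"y": 0,"z": 0.6,"wx": 0,"wy": 0,"wz": 0},{"x": 0,"y": 0,"z": 0.8,"wx": 0,"wy": 0,"wz": 0},{"x": 0,"y": 0,"z": 0.9,"wx": 0,"wy": 0,"wz": 0},{"x": 0,"y": 0,"z": 0.9,"wx": 0,"wy": 0,"wz": 0}])

```text
time_s: 31.87
ee_pos: [425.1, 28.7, 51.0]
eef_rot: [0.001, 0.353, 0.936, 0.0]
contact_force: [0.2, 1.0, 0.1]
grip_width: 0.501
grasp_force: 0.0
```

drive_tool(plan=[{"x": 0,"y": 0,"z": 0,"wx": 0,"wy": 0,"wz": 0},{"x": 0,"y": 0,"z": 0,"wx": 0,"wy": 0,"wz": 0},{"x": 0,"y": 0,"z": 0,"wx": 0,"wy": 0,"wz": 0},{"x": 0,"y": 0,"z": 0,"wx": 0,"wy": 0,"wz": 0},{"x": 0,"y": 0,"z": 0,"wx": 0,"wy": 0,"wz": 0}], hand=-1, grip_force=60)

```text
time_s: 32.28
ee_pos: [425.1, 28.9, 52.2]
eef_rot: [0.002, 0.352, 0.936, 0.0]
contact_force: [-1.1, -1.5, 8.8]
grip_width: 0.129
grasp_force: 62.1
```

Run:
```python
from h import *
st(); go((425.3,28.2,325,2.42),(552.7,-72.6,325,2.42))
```

```text
t 32.3 pos [425.1  28.9  52.2] phi 2.4213 q [-0.2   0.62  2.07 -0.    0.44 -1.05] F [-1.1 -1.5  8.8] w 0.129 g 62.1
[-0.005  0.001 -0.909  0.     0.     0.   ] rows 4
[-0.004  0.    -0.909  0.     0.     0.   ] rows 4
[-0.003 -0.001 -0.909  0.     0.     0.   ] rows 4
[-0.811  0.042  0.     0.     0.     0.   ] rows 3
[-0.811  0.042  0.     0.     0.     0.   ] rows 3
```

drive_tool(plan=[{"x": 0,"y": 0,"z": -0.3,"wx": 0,"wy": 0,"wz": 0},{"x": 0,"y": 0,"z": -0.6,"wx": 0,"wy": 0,"wz": 0},{"x": 0,"y": 0,"z": -0.91,"wx": 0,"wy": 0,"wz": 0},{"x": 0,"y": 0,"z": -0.91,"wx": 0,"wy": 0,"wz": 0}])

```text
time_s: 32.62
ee_pos: [426.8, 28.9, 146.3]
eef_rot: [0.005, 0.352, 0.936, 0.001]
contact_force: [1.1, 0.3, -1.9]
grip_width: 0.122
grasp_force: 60.7
```

drive_tool(plan=[{"x": 0,"y": 0,"z": -0.91,"wx": 0,"wy": 0,"wz": 0},{"x": 0,"y": 0,"z": -0.91,"wx": 0,"wy": 0,"wz": 0},{"x": 0,"y": 0,"z": -0.91,"wx": 0,"wy": 0,"wz": 0},{"x": 0,"y": 0,"z": -0.91,"wx": 0,"wy": 0,"wz": 0}])

```text
time_s: 32.95
ee_pos: [425.5, 29.0, 235.1]
eef_rot: [0.004, 0.352, 0.936, 0.001]
contact_force: [0.1, -0.0, -1.5]
grip_width: 0.129
grasp_force: 60.6
```

drive_tool(plan=[{"x": 0,"y": 0,"z": -0.91,"wx": 0,"wy": 0,"wz": 0},{"x": 0,"y": 0,"z": -0.91,"wx": 0,"wy": 0,"wz": 0},{"x": 0,"y": 0,"z": -0.91,"wx": 0,"wy": 0,"wz": 0},{"x": 0,"y": 0,"z": -0.91,"wx": 0,"wy": 0,"wz": 0}])

```text
time_s: 33.28
ee_pos: [424.8, 29.1, 324.7]
eef_rot: [0.002, 0.352, 0.936, 0.0]
contact_force: [-0.8, 0.1, -1.9]
grip_width: 0.125
grasp_force: 60.6
```

drive_tool(plan=[{"x": -0.811,"y": 0.042,"z": 0,"wx": 0,"wy": 0,"wz": 0},{"x": -0.811,"y": 0.042,"z": 0,"wx": 0,"wy": 0,"wz": 0},{"x": -0.811,"y": 0.042,"z": 0,"wx": 0,"wy": 0,"wz": 0},{"x": -0.811,"y": 0.042,"z": 0,"wx": 0,"wy": 0,"wz": 0}])

```text
time_s: 33.62
ee_pos: [487.0, -21.9, 319.8]
eef_rot: [-0.003, 0.353, 0.935, -0.0]
contact_force: [-0.3, 0.3, -2.1]
grip_width: 0.128
grasp_force: 60.5
```

drive_tool(plan=[{"x": -0.811,"y": 0.042,"z": 0,"wx": 0,"wy": 0,"wz": 0},{"x": -0.811,"y": 0.042,"z": 0,"wx": 0,"wy": 0,"wz": 0},{"x": -0.811,"y": 0.042,"z": 0,"wx": 0,"wy": 0,"wz": 0},{"x": -0.811,"y": 0.042,"z": 0,"wx": 0,"wy": 0,"wz": 0},{"x": -0.811,"y": 0.042,"z": 0,"wx": 0,"wy": 0,"wz": 0}])

```text
time_s: 34.03
ee_pos: [548.9, -70.3, 320.9]
eef_rot: [-0.003, 0.352, 0.936, 0.0]
contact_force: [-0.8, 0.7, -1.9]
grip_width: 0.123
grasp_force: 60.5
```

Run:
```python
from h import *
st(); go((552.8,-72.2,275,2.42))
```

```text
t 34.0 pos [548.9 -70.3 320.9] phi 2.4213 q [-0.33  0.34  1.49  0.    1.32 -1.18] F [-0.8  0.7 -1.9] w 0.123 g 60.5
[-0.045  0.012  0.459 -0.001 -0.002  0.   ] rows 3
```

drive_tool(plan=[{"x": -0.03,"y": 0.01,"z": 0.35,"wx": 0,"wy": 0,"wz": 0},{"x": -0.03,"y": 0.01,"z": 0.35,"wx": 0,"wy": 0,"wz": 0},{"x": -0.03,"y": 0.01,"z": 0.35,"wx": 0,"wy": 0,"wz": 0},{"x": -0.03,"y": 0.01,"z": 0.35,"wx": 0,"wy": 0,"wz": 0},{"x": -0.03,"y": 0.01,"z": 0.35,"wx": 0,"wy": 0,"wz": 0}])

```text
time_s: 34.45
ee_pos: [554.2, -72.3, 290.0]
eef_rot: [0.001, 0.352, 0.936, 0.0]
contact_force: [1.1, -0.1, -1.8]
grip_width: 0.128
grasp_force: 60.5
```

Run:
```python
from h import *
st(); go((552.8,-72.2,252,2.42))
```

```text
t 34.5 pos [554.2 -72.3 290. ] phi 2.4219 q [-0.33  0.37  1.53  0.    1.24 -1.18] F [ 1.1 -0.1 -1.8] w 0.128 g 60.5
[ 0.012 -0.009  0.38   0.     0.001  0.001] rows 2
```

drive_tool(plan=[{"x": 0.01,"y": -0.005,"z": 0.1,"wx": 0,"wy": 0,"wz": 0},{"x": 0.01,"y": -0.005,"z": 0.2,"wx": 0,"wy": 0,"wz": 0},{"x": 0.01,"y": -0.005,"z": 0.27,"wx": 0,"wy": 0,"wz": 0},{"x": 0.01,"y": -0.005,"z": 0.31,"wx": 0,"wy": 0,"wz": 0},{"x": 0.01,"y": -0.005,"z": 0.31,"wx": 0,"wy": 0,"wz": 0}])

```text
time_s: 34.87
ee_pos: [552.4, -72.2, 256.2]
eef_rot: [-0.001, 0.352, 0.936, -0.0]
contact_force: [-0.6, -0.0, -1.8]
grip_width: 0.125
grasp_force: 60.6
```

drive_tool(plan=[{"x": 0,"y": 0,"z": 0.03,"wx": 0,"wy": 0,"wz": 0},{"x": 0,"y": 0,"z": 0.05,"wx": 0,"wy": 0,"wz": 0},{"x": 0,"y": 0,"z": 0.05,"wx": 0,"wy": 0,"wz": 0}])

```text
time_s: 35.12
ee_pos: [552.6, -72.4, 252.3]
eef_rot: [-0.0, 0.352, 0.936, -0.0]
contact_force: [-1.3, -1.1, -1.9]
grip_width: 0.126
grasp_force: 60.4
```

drive_tool(plan=[{"x": 0,"y": 0,"z": 0.01,"wx": 0,"wy": 0,"wz": 0},{"x": 0,"y": 0,"z": 0.02,"wx": 0,"wy": 0,"wz": 0},{"x": 0,"y": 0,"z": 0.03,"wx": 0,"wy": 0,"wz": 0},{"x": 0,"y": 0,"z": 0.03,"wx": 0,"wy": 0,"wz": 0}])

```text
time_s: 35.45
ee_pos: [552.6, -72.5, 250.3]
eef_rot: [-0.0, 0.352, 0.936, -0.0]
contact_force: [-3.7, -1.2, 4.1]
grip_width: 0.126
grasp_force: 61.5
```

drive_tool(plan=[{"x": 0,"y": 0,"z": 0.01,"wx": 0,"wy": 0,"wz": 0},{"x": 0,"y": 0,"z": 0.02,"wx": 0,"wy": 0,"wz": 0},{"x": 0,"y": 0,"z": 0.02,"wx": 0,"wy": 0,"wz": 0}])

```text
time_s: 35.7
ee_pos: [552.6, -72.6, 249.7]
eef_rot: [0.0, 0.352, 0.936, -0.0]
contact_force: [-6.8, -0.3, 10.4]
grip_width: 0.129
grasp_force: 62.7
```

drive_tool(plan=[{"x": 0,"y": 0,"z": 0,"wx": 0,"wy": 0,"wz": 0.02},{"x": 0,"y": 0,"z": 0,"wx": 0,"wy": 0,"wz": 0.04},{"x": 0,"y": 0,"z": 0,"wx": 0,"wy": 0,"wz": 0.06},{"x": 0,"y": 0,"z": 0,"wx": 0,"wy": 0,"wz": 0.08},{"x": 0,"y": 0,"z": 0,"wx": 0,"wy": 0,"wz": 0.1}])

```text
time_s: 36.12
ee_pos: [552.6, -72.5, 248.6]
eef_rot: [0.0, 0.493, 0.87, -0.001]
contact_force: [-4.8, -0.5, 4.8]
grip_width: 0.126
grasp_force: 65.8
```

```bash
python3 -c "
from h import *
st(); print(arm.get_state()['torque'])"
```

```text
t 36.1 pos [552.6 -72.5 248.6] phi 2.1094 q [-0.33  0.42  1.58 -0.    1.14 -0.87] F [-4.8 -0.5  4.8] w 0.126 g 65.8
[-0.22540233  0.66694708  1.18908935]
```

drive_tool(plan=[{"x": 0,"y": 0,"z": 0,"wx": 0,"wy": 0,"wz": 0.02},{"x": 0,"y": 0,"z": 0,"wx": 0,"wy": 0,"wz": 0.04},{"x": 0,"y": 0,"z": 0,"wx": 0,"wy": 0,"wz": 0.06},{"x": 0,"y": 0,"z": 0,"wx": 0,"wy": 0,"wz": 0.08},{"x": 0,"y": 0,"z": 0,"wx": 0,"wy": 0,"wz": 0.09}])

```text
time_s: 36.53
ee_pos: [552.8, -72.5, 248.4]
eef_rot: [0.001, 0.611, 0.792, -0.001]
contact_force: [-4.4, 0.5, 3.2]
grip_width: 0.129
grasp_force: 68.4
```

```bash
python3 -c "
from h import *
st(); print(arm.get_state()['torque'])"
```

```text
t 36.5 pos [552.8 -72.5 248.4] phi 1.8279 q [-0.33  0.42  1.58 -0.    1.14 -0.59] F [-4.4  0.5  3.2] w 0.129 g 68.4
[-0.18045836  0.59131247  1.41755847]
```

drive_tool(plan=[{"x": 0,"y": 0,"z": 0,"wx": 0,"wy": 0,"wz": 0.008},{"x": 0,"y": 0,"z": 0,"wx": 0,"wy": 0,"wz": 0.014},{"x": 0,"y": 0,"z": 0,"wx": 0,"wy": 0,"wz": 0.02},{"x": 0,"y": 0,"z": 0,"wx": 0,"wy": 0,"wz": 0.02}])

```text
time_s: 36.87
ee_pos: [552.9, -72.5, 248.4]
eef_rot: [0.001, 0.635, 0.772, -0.001]
contact_force: [-5.0, -0.7, 4.4]
grip_width: 0.127
grasp_force: 67.3
```

```bash
python3 -c "
from h import *
st(); print(arm.get_state()['torque'])"
```

```text
t 36.9 pos [552.9 -72.5 248.4] phi 1.7651 q [-0.33  0.42  1.58 -0.    1.14 -0.52] F [-5.  -0.7  4.4] w 0.127 g 67.3
[-0.22707119  0.61876479  1.28464382]
```

drive_tool(plan=[{"x": 0,"y": 0,"z": 0,"wx": 0,"wy": 0,"wz": 0},{"x": 0,"y": 0,"z": 0,"wx": 0,"wy": 0,"wz": 0},{"x": 0,"y": 0,"z": 0,"wx": 0,"wy": 0,"wz": 0},{"x": 0,"y": 0,"z": 0,"wx": 0,"wy": 0,"wz": 0}], hand=0)

```text
time_s: 37.2
ee_pos: [553.6, -72.2, 247.5]
eef_rot: [0.0, 0.637, 0.771, 0.001]
contact_force: [-0.2, 0.6, 0.6]
grip_width: 0.499
grasp_force: 0.0
```

drive_tool(plan=[{"x": 0,"y": 0,"z": -0.2,"wx": 0,"wy": 0,"wz": 0},{"x": 0,"y": 0,"z": -0.5,"wx": 0,"wy": 0,"wz": 0},{"x": 0,"y": 0,"z": -0.9,"wx": 0,"wy": 0,"wz": 0},{"x": 0,"y": 0,"z": -0.9,"wx": 0,"wy": 0,"wz": 0}])

```text
time_s: 37.53
ee_pos: [557.4, -73.5, 345.3]
eef_rot: [0.007, 0.637, 0.771, 0.003]
contact_force: [1.3, -0.5, 0.9]
grip_width: 0.502
grasp_force: 0.0
```

drive_tool(plan=[{"x": -0.8,"y": -0.3,"z": -0.5,"wx": 0,"wy": 0,"wz": 0},{"x": -0.8,"y": -0.3,"z": -0.5,"wx": 0,"wy": 0,"wz": 0},{"x": -0.8,"y": -0.3,"z": -0.5,"wx": 0,"wy": 0,"wz": 0},{"x": -0.8,"y": -0.3,"z": -0.5,"wx": 0,"wy": 0,"wz": 0},{"x": -0.8,"y": -0.3,"z": -0.5,"wx": 0,"wy": 0,"wz": 0}])

```text
time_s: 37.95
ee_pos: [538.8, -156.8, 387.4]
eef_rot: [-0.0, 0.637, 0.771, 0.001]
contact_force: [-0.5, 0.5, 0.2]
grip_width: 0.503
grasp_force: 0.0
```

Run:
```python
from h import *
st(); s=shot("wrist"); c=shot("scene"); W=cloud(s)
m=(np.abs(W[...,2]-276)<7)&(np.hypot(W[...,0]-553,W[...,1]+73)<40); P=W[m]; print("wing",len(P),P.mean(0),cv2.minAreaRect(P[:,:2].astype(np.float32)))
m=(np.abs(W[...,2]-59)<4)&(np.hypot(W[...,0]-541,W[...,1]+10)<32); P=W[m]; print("nest",len(P),cv2.minEnclosingCircle(P[:,:2].astype(np.float32)))
cv2.imwrite("pics/m11.png",np.hstack([cv2.resize(s[0]["color"],(420,315)),cv2.resize(c[0]["color"][170:300,205:350],(370,315),interpolation=cv2.INTER_CUBIC)]))
```

```text
t 38.0 pos [ 538.8 -156.8  387.4] phi 1.7594 q [-0.48  0.3   1.37  0.    1.47 -0.67] F [-0.5  0.5  0.2] w 0.503 g 0.0
wing 907 [553.48539374 -72.23462247 273.66143337] ((553.8346557617188, -73.0999984741211), (11.561867713928223, 49.2382926940918), 13.672203063964844)
nest 861 ((541.1654663085938, -11.6105318069458), 27.864948272705078)
```

View pics/m11.png

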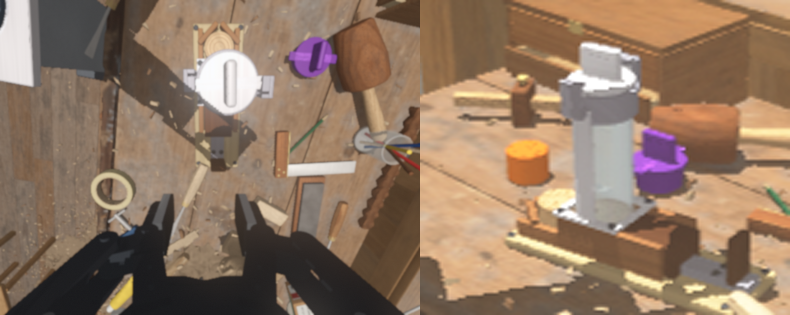

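Run:
```python
from h import *
s=shot("wrist"); d,R,t=s; S=arm.get_state(); Rt=Ro.from_quat(np.roll(S["eef_rot"],-1)).as_matrix()
C=Rt.T@(-R.T@t-S["ee_pos"]); Rc=R@Rt      # camera in tool
R2=TR(0.197).as_matrix(); o=np.array([589.4,-245.3,319])+R2@C
for z in(59,103):
    p=Rc@R2.T@(np.array([553.5,-72.3,z])-o); print(z,d["fx"]*p[0]/p[2]+d["cx"],d["fy"]*p[1]/p[2]+d["cy"])
```

```text
59 140.97394996681464 173.1146557758886
103 126.08512029380262 180.57419770834358
```

The wing lies along the feed direction with both ears under the keepers, and the fed blank is in the nest. The other blank shows at foot height (59 mm), and the slide is fully back, so I'm handing in.

```bash
python3 -c "
from h import *
print(arm.close_job())"
```

```text
the job is handed in; nothing more can be done
None
```

The job is done and handed in at about 38 s: only two blanks were on the bench, and one is now in the V nest with the other at the foot of the tube. The slide is fully back, the stopper is locked in the mouth, and I saw no sign that anything else on the bench moved; the hand-in gave no verdict.

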